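# Put the printing blocks away in the drying box

## Robot

A 6-joint arm with a two-finger parallel gripper is mounted at the origin on the work surface. World frame = base frame: x ahead of the robot, y to its left, z up, the work surface at z = 0. Lengths are in m, angles in rad, forces in N, time in s.
With the tool pointing down it reaches from about 0.375 to 0.9 m from the base axis. Payload 3.1 kg.
Tool frame: the origin (TCP) lies on the centre line of the jaws, within the pads' length; the fingertips stand 17 mm ahead of it and the grasp point (between the pads) lies 2 mm behind it; y points along the fingers, z is the direction in which the jaws open and shut, and the axes are right-handed (so a half turn about y gives the same grasp; the last joint's range is limited). The gripper opens to 85 mm and grips with 20 to 120 N. Pads are 22 mm wide; open, the fingers measure 114 mm over their backs; the gripper's body (76 mm by 85 mm) begins 54 mm behind the grasp point. The pads swing forward as they close: fully open they stand 13 mm farther back than shut.
Start: joints at [-1.44, 0.527, 1.433, -0, 1.181, -0.178], TCP at [0.191, -0.595, 0.248] pointing down, gripper open.
Joint ranges: [-3.08, 3.08], [-0.75, 2.2], [0.22, 2.44], [-1.43, 4.57], [0, 2.65], [-2.85, 2.85]. Speed limits (rad/s): [2.79, 2.79, 3.14, 3.14, 3.14, 3.14].

## Interface

Orientations are given as a unit quaternion [x, y, z, w].
In Python, from station import manip gives the robot as it stands.
- The arm moves only by the shell command python3 -m handwheel 'ROWS' [FORCE]. ROWS is JSON, one flat list of numbers, 7 for each row, row after row: the shift along the tool's x, y, z in cm, then the turn, a rotation vector about the tool's x, y, z in rad, then the finger opening in cm, from 0 to 8.54. A call has 1 to 10 rows; each row is the pose to reach, as a shift and turn from the pose commanded when the call began, along the tool's axes at that moment; what a row does not reach only later rows make up. A row lasts 1/12 s, in which the tool goes at most 41.7 mm and 7.16 degrees, less where a joint would pass 70% of its speed; a pose out of reach is approached as far as the arm can. A call with a gripper value outside its range is refused whole. The fingers move at their own pace and stop on an object; FORCE is the grip in N (left out, the last holds). Time passes only in rows, so rows that repeat a pose let the fingers close. It gives the time, the measured TCP pose, the force and the opening at its end, in the units of the state.
- manip.sense(): the state, without advancing time (a new reading comes with each control period).
- manip.snapshot(name): name is "side" or "top" or "wrist"; returns a dict with "frame" (384x512x3 uint8, red, green, blue), "depth" (384x512 float32, m along the optical axis (not along the pixel's ray), 0 where there is no reading), "camera_matrix" (3x3 intrinsics, pixels), "k1" (the pictures are not rectified: a ray, as slopes to the right and down, at radius r is drawn at 1 + k1 r^2 times it, then the intrinsics apply), "rvec" (rotation vector, rad) and "tvec" (3), from world to camera coordinates, as OpenCV has them. Camera axes: x right, y down, z forward; pixel columns grow to the right and rows downward; lengths in m; the calibration is good to about 2 mm. A picture is of the moment at which its call begins.
- manip.sign_off(): hands the job in, once; it reports no verdict.
The state is a dict: "t": time; "q": joint angles; "qd": joint speeds; "tau": joint torques, N m; "tcp_pos": TCP position; "tool_rot": TCP orientation; "force": force on the tool from outside, world axes, zero at the start; "ft_torque": the same for the moment, N m; "finger_gap": opening from 0.0 (shut) to 1.0 (fully open).
Only numpy, scipy, OpenCV 4.12 (cv2) and the standard library are available. Lean on these libraries where they do the work, as an engineer would, in place of code of your own. Each camera call takes 0.05 s, during which the arm holds its last target.

## Task

Stand every printing block upright, painted end up, fully down in a slot of its own in the pulled-out tray of the drying box, while the red-headed pin still locks the tray. Then draw the pin straight up out of its bore, park it upright in the orange side notch so that it hangs by its collar, and push the loaded tray fully home into the box. Leave the pots, brushes and other things on the table where they are.

Things in the scene. Friction and masses are not known exactly. Their poses are not given: they have to be found in the camera images.
- block0: Loose printing block, an upright steel-footed wooden block with a blue painted top: 40 mm (its x) by 50 mm (its y) by 65 mm tall; steel foot 15 mm, then 35 mm of bare wood, the upper 15 mm painted. Origin: centre of the underside, z up. Starts upright on the table; about 0.16 kg, bottom-heavy. May be absent (None).
- block1: Loose printing block, an upright steel-footed wooden block with a purple painted top: 40 mm (its x) by 50 mm (its y) by 65 mm tall; steel foot 15 mm, then 35 mm of bare wood, the upper 15 mm painted. Origin: centre of the underside, z up. Starts upright on the table; about 0.16 kg, bottom-heavy. May be absent (None).
- block2: Loose printing block, an upright steel-footed wooden block with a green painted top: 40 mm (its x) by 50 mm (its y) by 65 mm tall; steel foot 15 mm, then 35 mm of bare wood, the upper 15 mm painted. Origin: centre of the underside, z up. Starts upright on the table; about 0.16 kg, bottom-heavy. May be absent (None).
- block3: Loose printing block, an upright steel-footed wooden block with a yellow painted top: 40 mm (its x) by 50 mm (its y) by 65 mm tall; steel foot 15 mm, then 35 mm of bare wood, the upper 15 mm painted. Origin: centre of the underside, z up. Starts upright on the table; about 0.16 kg, bottom-heavy. May be absent (None).
- block4: Loose printing block, an upright steel-footed wooden block with a orange painted top: 40 mm (its x) by 50 mm (its y) by 65 mm tall; steel foot 15 mm, then 35 mm of bare wood, the upper 15 mm painted. Origin: centre of the underside, z up. Starts upright on the table; about 0.16 kg, bottom-heavy. May be absent (None).
- drybox: Fixed drying box with its runner. Origin on the table under the middle of the pulled-out tray; the tray slides in along +y. Base board 10 mm thick, x = -85..85, y = -114..361 mm. Shell, open towards -y: x = -93..93, y = 139..361, clear roof, 121 mm high (front trim 127). The orange notch bracket stands beside the board at x = -145..-85, y = 9..51 mm, 45 mm high.
- slot0 (a point): Centre of the floor of the tray slot nearest the box at -x; point axes parallel to the drying box's. Opening 44.5 mm along x, 54.5 mm along y, 28 mm deep, chamfered 3 mm; the tray's top is 28 mm above this point, the floor 17 mm above the table. A block stands in it with its 50 mm side along y, either way round. Slots are 84 mm apart in x, 68 mm in y.
- slot1 (a point): Centre of the floor of the tray slot nearest the box at +x; point axes parallel to the drying box's. Opening 44.5 mm along x, 54.5 mm along y, 28 mm deep, chamfered 3 mm; the tray's top is 28 mm above this point, the floor 17 mm above the table. A block stands in it with its 50 mm side along y, either way round. Slots are 84 mm apart in x, 68 mm in y.
- slot2 (a point): Centre of the floor of the tray slot in the middle row at -x; point axes parallel to the drying box's. Opening 44.5 mm along x, 54.5 mm along y, 28 mm deep, chamfered 3 mm; the tray's top is 28 mm above this point, the floor 17 mm above the table. A block stands in it with its 50 mm side along y, either way round. Slots are 84 mm apart in x, 68 mm in y.
- slot3 (a point): Centre of the floor of the tray slot in the middle row at +x; point axes parallel to the drying box's. Opening 44.5 mm along x, 54.5 mm along y, 28 mm deep, chamfered 3 mm; the tray's top is 28 mm above this point, the floor 17 mm above the table. A block stands in it with its 50 mm side along y, either way round. Slots are 84 mm apart in x, 68 mm in y.
- slot4 (a point): Centre of the floor of the tray slot nearest the tray's front at -x; point axes parallel to the drying box's. Opening 44.5 mm along x, 54.5 mm along y, 28 mm deep, chamfered 3 mm; the tray's top is 28 mm above this point, the floor 17 mm above the table. A block stands in it with its 50 mm side along y, either way round. Slots are 84 mm apart in x, 68 mm in y.
- slot5 (a point): Centre of the floor of the tray slot nearest the tray's front at +x; point axes parallel to the drying box's. Opening 44.5 mm along x, 54.5 mm along y, 28 mm deep, chamfered 3 mm; the tray's top is 28 mm above this point, the floor 17 mm above the table. A block stands in it with its 50 mm side along y, either way round. Slots are 84 mm apart in x, 68 mm in y.
- tray (a joint): How far the tray has been pushed in, m: 0 = pulled out (as at the start, locked by the pin), 0.248 = fully home. Moves along the drying box's +y. It takes about 2 to 5 N to slide (light friction), stays where it is left and has no spring; it can be pulled out again by its handle.
- tray_handle (a point): Middle of the tray's handle, a dark bar of 10 mm diameter, 42 mm long along the drying box's x, 41 mm above the table, its middle standing 47 mm out (towards -y) from the face of the orange front panel, which is 165 mm wide and reaches from 11 to 60 mm above the table. The panel stops just outside the box when home.
- pin: Lock pin. Origin at the tip of the shaft, z up along it. Shaft 12 mm diameter, 30 mm long; collar 28 mm diameter at 30..34 mm; red grip 22 mm diameter at 34..68 mm. 0.06 kg. At the start it stands in the bore (14 mm wide), through the steel tongue on the tray's front, its collar on the tongue; tip 4 mm above the table.
- pin_collar (a point): Centre of the underside of the pin's collar, 30 mm above the tip.
- bore_mouth (a point): Centre of the lock bore at the top of the tongue, 34 mm above the table, where the collar's underside rests while the tray is locked. Below the 6 mm tongue a fixed metal block, 36 x 34 mm and 27 mm high, holds the bore.
- notch_seat (a point): Where the centre of the collar's underside belongs when parked: on top of the orange notch plate (6 mm thick, top 45 mm above the table). The notch is 16 mm wide across y, open above, below and towards the drying box's -x; it runs from here 26 mm to its open end and 12 mm in +x to its closed end. The shaft goes in from above or from -x; the collar rests on the plate.
- paint_jar: Loose red paint jar, 42 mm diameter, 45 mm tall, among the blocks. Bystander, to be left where it is.
- sponge: Loose yellow sponge, 55 x 35 x 28 mm. Bystander, to be left where it is.
- bowl: Loose yellow bowl, 124 mm diameter, 50 mm tall. Bystander, to be left where it is.
- water_cup: Loose clear cup, 80 mm diameter, 60 mm tall. Bystander, to be left where it is.
- brush: Loose paintbrush, wooden, 190 mm, lying. Bystander, to be left where it is.
- glaze_jar: Loose blue glaze jar with black cap, 52 mm diameter, 60 mm tall. Bystander, to be left where it is.

How it is judged:
By the outcome, as a careful person would: the job done as asked, in the order asked, and still so for the second after the job is handed in, with the robot touching nothing.
Of block0, block1, block2, block3, block4 only 3 to 5 are there at a start; the rules pass over those that are not, and their reading is None.
At some moment in a run one of block0, block1, block2, block3, block4 may be knocked a few centimetres aside while the robot is not near it.
Once in a run the grip may slacken for a moment while it holds something.
It also fails if it takes over 210 s, if anything falls off the work surface, if the arm or the gripper's body presses on something with over 40 N, if the wrist force passes 120 N, or if a joint passes its speed limit or range.

## Working session

There is one attempt and no reset: what is moved stays moved. The work goes in short steps, Python scripts to look and compute and a shell command to move; the robot and the scene stay as the last step left them, time stands still between calls to the robot, and variables do not carry over. Pictures are saved under pics/ and viewed, and the job is handed in when it is done.

```bash
ls -la && mkdir -p pics
python3 - <<'E'
from station import manip
import cv2
s=manip.sense();print(s)
for n in("side","top","wrist"):
    d=manip.snapshot(n);cv2.imwrite(f"pics/{n}0.png",d["frame"][:,:,::-1]);print(n,d["camera_matrix"].tolist(),d["k1"],d["rvec"],d["tvec"])
E
```

```text
total 12
drwxr-xr-x  3 agent agent 4096 Dec  7 14:50 .
drwxr-xr-x 23 root  root  4096 Dec  7 14:50 ..
drwxr-xr-x  2 agent agent 4096 Dec  7 14:50 pics
{'t': 0.0, 'q': array([-1.43953239e+00,  5.28474804e-01,  1.43392277e+00, -3.50574730e-05,
        1.18136752e+00, -1.78469192e-01]), 'qd': array([-0.000152  , -0.00156225,  0.00100354,  0.00037232, -0.00132455,
        0.00143859]), 'tau': array([ 1.47212817e-03, -4.42347550e+01, -1.78026885e+01, -1.72851992e-04,
        8.22068949e-03, -1.29334879e-06]), 'tcp_pos': array([ 0.19044952, -0.59455879,  0.24732175]), 'tool_rot': array([-0.10906792,  0.69941121, -0.69787494,  0.10908126]), 'force': array([ 0.30037277, -0.59542203,  0.15982222]), 'ft_torque': array([0.0647557 , 0.0337692 , 0.01943551]), 'finger_gap': 1.0008316476963253}
side [[348.64358932549516, 0.0, 256.45090321290917], [0.0, 348.64358932549516, 191.31020657896568], [0.0, 0.0, 1.0]] 0.03311498803187697 [ 0.47296447 -2.56386957  1.39439836] [0.51344047 0.23584435 0.80653152]
top [[422.1858472365058, 0.0, 258.54755184656347], [0.0, 422.1858472365058, 191.19336569813004], [0.0, 0.0, 1.0]] 0.017366370697961275 [ 2.17101977 -2.16537663  0.14121968] [-0.15405894  0.57965575  1.28295762]
wrist [[315.6167029051496, 0.0, 252.94903498497004], [0.0, 315.6167029051496, 190.1904887741061], [0.0, 0.0, 1.0]] -0.08036221326236008 [-2.34813558  1.71491179  0.24221032] [-0.62293673 -0.03485634  0.37847026]
```

View pics/top0.png

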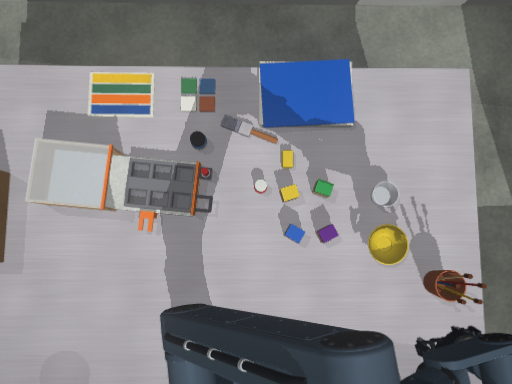

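View pics/side0.png

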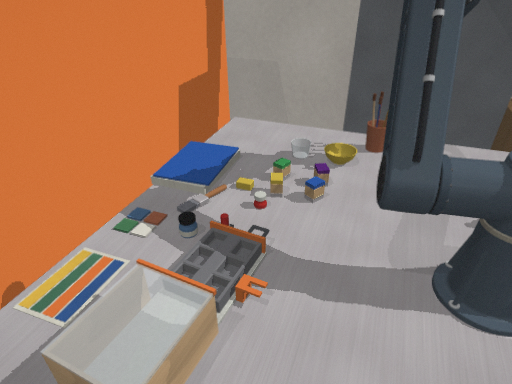

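View pics/wrist0.png

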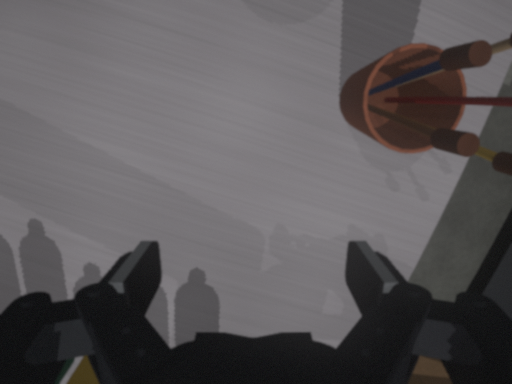

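```bash
cat > h.py <<'E'
import numpy as np, cv2
from scipy.spatial.transform import Rotation as R
from station import manip
def cam(d):
    Rm=cv2.Rodrigues(np.array(d["rvec"]))[0]; t=np.array(d["tvec"]).ravel(); return Rm,t
def ray(d,uv):
    K=d["camera_matrix"]; uv=np.atleast_2d(np.asarray(uv,float))
    o=cv2.undistortPoints(uv.reshape(-1,1,2),K,np.array([d["k1"],0,0,0,0.]),).reshape(-1,2)
    Rm,t=cam(d); c=-Rm.T@t
    v=np.c_[o,np.ones(len(o))]@Rm
    return c,v
def onz(d,uv,z):
    c,v=ray(d,uv); s=(z-c[2])/v[:,2]; return c+v*s[:,None]
def proj(d,P):
    return cv2.projectPoints(np.atleast_2d(P).astype(float),np.array(d["rvec"]),np.array(d["tvec"]),d["camera_matrix"],np.array([d["k1"],0,0,0,0.]))[0].reshape(-1,2)
def tri(obs):
    A=np.zeros((3,3));b=np.zeros(3);L=[]
    for d,uv in obs:
        c,v=ray(d,uv);v=v[0]/np.linalg.norm(v[0]);M=np.eye(3)-np.outer(v,v);A+=M;b+=M@c;L.append((c,v,M))
    p=np.linalg.solve(A,b);return p,[np.linalg.norm(M@(p-c)) for c,v,M in L]
def snap(n,f=None):
    d=manip.snapshot(n)
    if f: cv2.imwrite(f"pics/{f}.png",d["frame"][:,:,::-1])
    return d
def save(d,f,roi=None,s=1):
    im=d["frame"][:,:,::-1]
    if roi: x0,y0,x1,y1=roi; im=im[y0:y1,x0:x1]
    if s!=1: im=cv2.resize(im,None,fx=s,fy=s,interpolation=cv2.INTER_CUBIC)
    cv2.imwrite(f"pics/{f}.png",im)
HUE={'blue':(105,125),'purple':(126,155),'green':(55,90),'yellow':(21,33),'orange':(3,16),'red':(-6,3)}
def mask(d,col,smin=110,vmin=40):
    h=cv2.cvtColor(d["frame"],cv2.COLOR_RGB2HSV).astype(int);a,b=HUE[col]
    H=h[:,:,0]; 
    if a<0: hm=(H>=180+a)|(H<=b)
    else: hm=(H>=a)&(H<=b)
    return (hm&(h[:,:,1]>=smin)&(h[:,:,2]>=vmin)).astype(np.uint8)
def blobs(m,amin=20):
    n,l,s,c=cv2.connectedComponentsWithStats(m); return [(int(s[i,4]),c[i].round(1).tolist(),s[i,:4].tolist(),(l==i)) for i in range(1,n) if s[i,4]>=amin]
def down(yaw):
    """tool pointing down, jaw axis z = (cos yaw, sin yaw,0)"""
    y=np.array([0,0,-1.]);z=np.array([np.cos(yaw),np.sin(yaw),0]);x=np.cross(y,z);return R.from_matrix(np.c_[x,y,z])
def go(P,yaw=None,ref=None,rot=None):
    """print shift(cm)/turn from current measured pose to target"""
    s=manip.sense();p,q=ref if ref else (s["tcp_pos"],R.from_quat(s["tool_rot"]))
    T=q if (yaw is None and rot is None) else (rot if rot is not None else down(yaw))
    if yaw is not None:
        T2=T*R.from_rotvec([0,np.pi,0])
        print("alt turn",np.round((q.inv()*T2).as_rotvec(),3))
    print("shift cm",np.round(q.inv().apply(np.array(P)-p)*100,2),"turn",np.round((q.inv()*T).as_rotvec(),3))
E
python3 - <<'E'
from h import *
s=manip.sense();q=R.from_quat(s["tool_rot"]);print(q.as_matrix().round(3))
w=snap("wrist");Rm,t=cam(w);c=-Rm.T@t
print("cam in tool",q.inv().apply(c-s["tcp_pos"]).round(4));print("cam axes in tool (cols)\n",(q.inv().as_matrix()@Rm.T).round(4))
T=snap("top");S=snap("side")
for n,d in(("top",T),("side",S)):
    Rm,t=cam(d);print(n,(-Rm.T@t).round(3))
    for c in HUE:
        for b in blobs(mask(d,c)): print(c,b[0],b[1],b[2],onz(d,[b[1]],.065).round(3)[0])
save(T,"topz",(80,110,400,280),2.5);save(S,"sidez",(130,130,400,320),2.9)
E
```

```text
[[-0.952 -0.     0.305]
 [-0.305  0.002 -0.952]
 [-0.    -1.    -0.002]]
cam in tool [-0.07   -0.1251 -0.0011]
cam axes in tool (cols)
 [[ 7.000e-04  9.614e-01  2.753e-01]
 [-5.000e-04 -2.753e-01  9.614e-01]
 [ 1.000e+00 -8.000e-04  2.000e-04]]
top [ 0.427 -0.134  1.343]
blue 5778 [306.3, 92.8] [260, 59, 95, 68] [ 0.888 -0.301  0.065]
blue 209 [207.0, 85.5] [200, 79, 15, 14] [0.909 0.01  0.065]
blue 429 [120.8, 109.1] [92, 105, 58, 9] [0.831 0.275 0.065]
blue 218 [294.6, 233.1] [285, 224, 20, 19] [ 0.45  -0.261  0.065]
purple 204 [327.7, 233.0] [318, 225, 20, 17] [ 0.45  -0.361  0.065]
green 35 [191.6, 81.0] [186, 79, 10, 8] [0.923 0.058 0.065]
green 202 [323.6, 187.2] [315, 179, 18, 17] [ 0.59  -0.351  0.065]
yellow 507 [122.1, 77.8] [93, 73, 58, 10] [0.932 0.275 0.065]
yellow 194 [287.0, 158.5] [282, 150, 11, 18] [ 0.678 -0.24   0.065]
yellow 224 [289.4, 192.3] [280, 184, 20, 18] [ 0.573 -0.246  0.065]
yellow 1262 [387.8, 244.1] [368, 224, 40, 41] [ 0.417 -0.542  0.065]
yellow 50 [455.9, 292.4] [440, 286, 33, 14] [ 0.276 -0.739  0.065]
orange 486 [121.4, 98.7] [92, 95, 59, 9] [0.86
[... 1420 characters left out ...]
[54.0, 279.3] [19, 250, 72, 58] [0.888 0.351 0.065]
orange 48699 [95.9, 114.3] [0, 0, 230, 309] [ 1.537 -0.489  0.065]
orange 510 [375.6, 135.9] [366, 120, 21, 32] [ 0.304 -0.678  0.065]
orange 101 [216.1, 190.7] [206, 185, 20, 12] [ 0.719 -0.094  0.065]
orange 179 [154.8, 217.8] [144, 212, 22, 13] [0.814 0.087 0.065]
orange 414 [239.4, 233.0] [210, 221, 56, 32] [0.571 0.066 0.065]
orange 783 [76.3, 287.3] [43, 256, 70, 61] [0.825 0.352 0.065]
orange 448 [177.9, 276.3] [137, 259, 80, 37] [0.639 0.25  0.065]
orange 515 [248.0, 287.2] [235, 274, 33, 29] [0.482 0.224 0.065]
red 88 [260.0, 204.0] [254, 200, 13, 9] [ 0.568 -0.074  0.065]
red 74 [224.4, 218.9] [221, 214, 8, 11] [0.634 0.026 0.065]
```

View pics/topz.png

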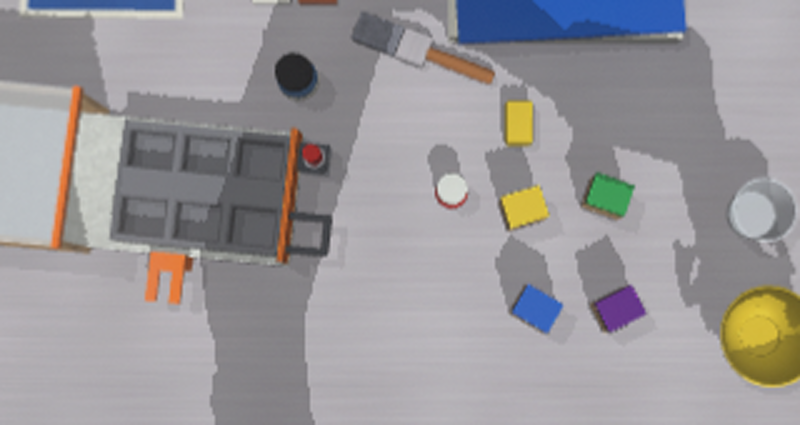

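View pics/sidez.png

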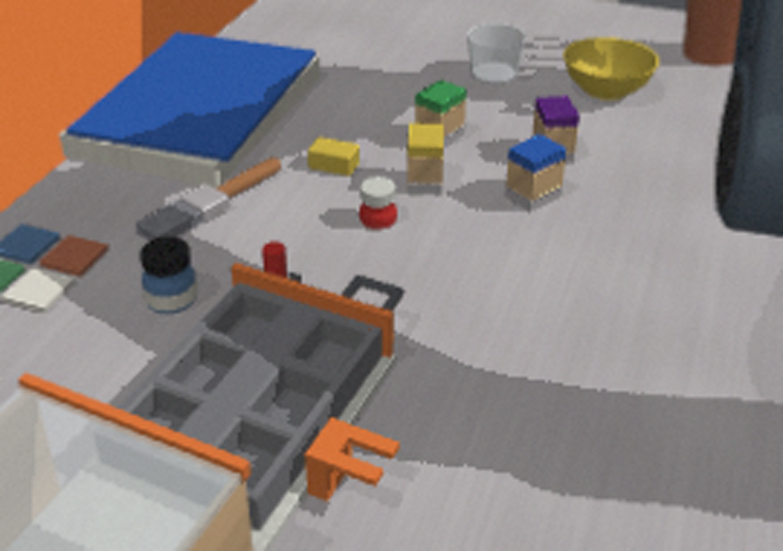

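Run:
```python
from h import *
go([0.50,-0.27,0.30],yaw=-0.55)
```

```text
alt turn [1.000e-03 2.431e+00 1.000e-03]
shift cm [-39.38  -5.18 -21.52] turn [ 0.001 -0.711 -0.   ]
```

```bash
python3 -m handwheel '[-39.4,-5.2,-21.5,0,-0.71,0,8.5,-39.4,-5.2,-21.5,0,-0.71,0,8.5,-39.4,-5.2,-21.5,0,-0.71,0,8.5,-39.4,-5.2,-21.5,0,-0.71,0,8.5,-39.4,-5.2,-21.5,0,-0.71,0,8.5,-39.4,-5.2,-21.5,0,-0.71,0,8.5,-39.4,-5.2,-21.5,0,-0.71,0,8.5,-39.4,-5.2,-21.5,0,-0.71,0,8.5,-39.4,-5.2,-21.5,0,-0.71,0,8.5,-39.4,-5.2,-21.5,0,-0.71,0,8.5]' 40
python3 - <<'E'
from h import *
go([0.50,-0.27,0.30],yaw=-0.55)
print(manip.sense()['q'])
E
```

```text
t: 1.13
tcp_pos: [0.4772, -0.2939, 0.2967]
tool_rot: [0.345, -0.617, 0.617, -0.345]
force: [-0.1, -0.3, 0.9]
finger_gap: 0.991
alt turn [-0.     3.141 -0.   ]
shift cm [-3.23 -0.33  0.69] turn [-0.    -0.001  0.   ]
[-7.51320999e-01  3.85805464e-01  1.53836645e+00 -2.56121642e-05
  1.21714117e+00 -2.00241877e-01]
```

Run:
```python
from h import *
w=snap("wrist","wrist1");print(manip.sense()['tcp_pos'])
for c in HUE:
    for b in blobs(mask(w,c),150): print(c,b[0],b[1],b[2],onz(w,[b[1]],.065).round(3)[0])
```

```text
[ 0.48235643 -0.28813218  0.29781113]
blue 1689 [498.2, 27.7] [472, 0, 40, 84] [ 0.789 -0.304  0.065]
blue 1311 [217.2, 144.1] [200, 124, 35, 40] [ 0.454 -0.253  0.065]
purple 983 [262.3, 214.4] [240, 195, 45, 40] [ 0.454 -0.352  0.065]
green 1005 [360.8, 148.2] [344, 129, 34, 39] [ 0.591 -0.343  0.065]
yellow 1206 [379.0, 24.9] [354, 3, 50, 44] [ 0.669 -0.236  0.065]
yellow 1540 [304.4, 74.7] [279, 48, 52, 52] [ 0.575 -0.239  0.065]
yellow 3400 [311.6, 316.4] [268, 289, 84, 60] [ 0.435 -0.513  0.065]
```

View pics/wrist1.png

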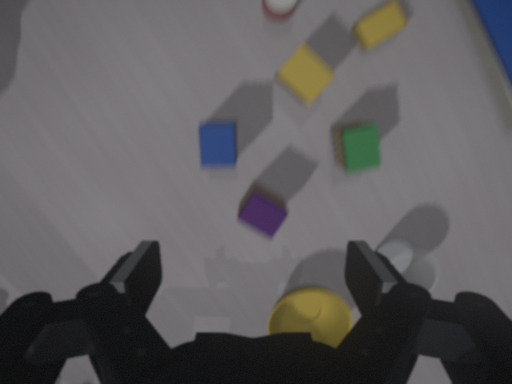

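```bash
python3 -m handwheel '[-1,0,0.5,0,0,0,8.5,-1,0,0.5,0,0,0,8.5,-1,0,0.5,0,0,0,8.5,-1,0,0.5,0,0,0,8.5]'
python3 - <<'E'
from h import *
w=snap("wrist","wrist2");s=manip.sense();print(s['tcp_pos'],abs(s['qd']).max())
T=snap("top")
for n,d in (('w',w),('t',T)):
  for c in ('blue','purple','green','yellow'):
    for b in blobs(mask(d,c),150):
        P=onz(d,[b[1]],.065).round(4)[0]
        if .4<P[0]<.72 and -.4<P[1]<-.2:
            cn=max(cv2.findContours(b[3].astype(np.uint8),0,2)[0],key=cv2.contourArea).reshape(-1,2)
            W=onz(d,cn,.065)[:,:2]*1000
            print(n,c,b[0],b[1],P,cv2.minAreaRect(W.astype(np.float32)))
E
```

```text
t: 1.52
tcp_pos: [0.4847, -0.2908, 0.2959]
tool_rot: [-0.345, 0.618, -0.617, 0.344]
force: [-0.6, -0.0, -0.4]
finger_gap: 0.995
[ 0.48458325 -0.29099844  0.295853  ] 0.004850881922745454
w blue 1421 [212.4, 154.4] [ 0.4504 -0.2568  0.065 ] ((450.1137390136719, -257.3424987792969), (48.66021728515625, 38.76592254638672), 59.91270446777344)
w purple 1110 [257.6, 223.7] [ 0.45  -0.356  0.065] ((449.916259765625, -356.4071350097656), (37.56268310546875, 47.347076416015625), 26.8797664642334)
w green 1216 [355.6, 157.7] [ 0.5882 -0.3461  0.065 ] ((588.0575561523438, -346.61541748046875), (45.83940887451172, 37.30903244018555), 70.40023040771484)
w yellow 1402 [373.8, 34.7] [ 0.6662 -0.2387  0.065 ] ((666.126953125, -238.8723907470703), (53.19657897949219, 29.327146530151367), 0.09889491647481918)
w yellow 1695 [299.3, 84.9] [ 0.5723 -0.2427  0.065 ] ((572.3029174804688, -243.1402587890625), (40.18035125732422, 48.283729553222656), 17.171953201293945)
t yellow 194 [287.0, 158.5] [ 0.6782 -0.2396  0.065 ] ((678.2459106445312, -239.5997314453125), (30.882347106933594, 53.391666412353516), 89.7415771484375)
t yellow 224 [289.4, 192.3] [ 0.5735 -0.2463  0.065 ] ((573.4210815429688, -246.45523071289062), (40.936038970947266, 50.65288162231445), 17.293916702270508)
```

Run:
```python
from h import *
w=snap("wrist");T=snap("top")
for c,a,b in (('blue',(294.6,233.1),(212.4,154.4)),('purple',(327.7,233),(257.6,223.7)),('green',(323.6,187.2),(355.6,157.7)),('yellow',(289.4,192.3),(299.3,84.9))):
    p,e=tri([(T,a),(w,b)]);u,v=map(int,b)
    dz=np.median(w['depth'][v-4:v+5,u-4:u+5]);Rm,t=cam(w);cc,r=ray(w,[b]);print(c,p.round(4),np.round(e,4),"depth pt",(cc+r[0]*dz).round(4))
go([0.59,0.16,0.33],yaw=0.0)
```

```text
blue [ 0.4499 -0.2591  0.0643] [0.0021 0.0021] depth pt [ 0.4502 -0.257   0.0647]
purple [ 0.4491 -0.3613  0.0553] [0.002 0.002] depth pt [ 0.4498 -0.3562  0.0648]
green [ 0.5934 -0.3559  0.036 ] [0.0002 0.0002] depth pt [ 0.5882 -0.3464  0.0649]
yellow [ 0.5679 -0.2422  0.1036] [0.0013 0.0013] depth pt [ 0.5723 -0.2429  0.065 ]
alt turn [0.000e+00 2.588e+00 1.000e-03]
shift cm [-43.89  -3.39 -14.74] turn [ 0.001 -0.553 -0.   ]
```

```bash
python3 -m handwheel '[-40,-3.4,-13.5,0,-0.55,0,8.5,-40,-3.4,-13.5,0,-0.55,0,8.5,-40,-3.4,-13.5,0,-0.55,0,8.5,-40,-3.4,-13.5,0,-0.55,0,8.5,-40,-3.4,-13.5,0,-0.55,0,8.5,-40,-3.4,-13.5,0,-0.55,0,8.5,-40,-3.4,-13.5,0,-0.55,0,8.5,-40,-3.4,-13.5,0,-0.55,0,8.5,-40,-3.4,-13.5,0,-0.55,0,8.5,-40,-3.4,-13.5,0,-0.55,0,8.5]'
python3 -m handwheel '[0,0,0,0,0,0,8.5,0,0,0,0,0,0,8.5,0,0,0,0,0,0,8.5,0,0,0,0,0,0,8.5]'
python3 - <<'E'
from h import *
w=snap("wrist","wrist3");s=manip.sense();print(s['tcp_pos'],abs(s['qd']).max(),s['q'])
save(w,"wrist3z",None,1.5)
E
```

```text
t: 2.55
tcp_pos: [0.5787, 0.1163, 0.33]
tool_rot: [0.499, -0.501, 0.501, -0.499]
force: [0.8, -0.3, -0.1]
finger_gap: 0.997
t: 2.88
tcp_pos: [0.5782, 0.1134, 0.3294]
tool_rot: [-0.5, 0.501, -0.501, 0.499]
force: [-0.5, -0.1, 0.1]
finger_gap: 0.995
[0.57827836 0.11321917 0.32945473] 0.002912545438550393 [ 4.04326980e-03  3.97357038e-01  1.42278900e+00 -4.42202263e-04
  1.32231698e+00  7.70920494e-03]
```

View pics/wrist3z.png

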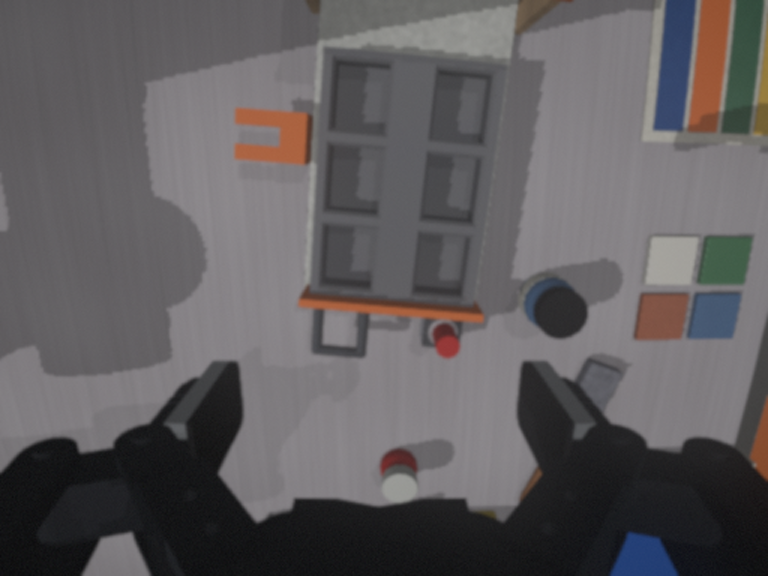

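```bash
cat >> h.py <<'E'
def worldmap(d):
    h,w=d["depth"].shape;v,u=np.mgrid[0:h,0:w]
    c,r=ray(d,np.c_[u.ravel(),v.ravel()]);P=c+r*d["depth"].reshape(-1,1);P[d["depth"].ravel()==0]=np.nan
    return P.reshape(h,w,3)
E
python3 - <<'E'
from h import *
w=snap("wrist");np.save("w3.npy",w,allow_pickle=True)
P=worldmap(w);Z=P[:,:,2]
sub=(P[:,:,0]>.48)&(P[:,:,0]<.72)&(P[:,:,1]>0)&(P[:,:,1]<.3)
print(np.histogram(Z[sub],bins=np.arange(-.005,.08,.005)))
m=(sub&(abs(Z-.045)<.004)).astype(np.uint8)
cs,hi=cv2.findContours(m,cv2.RETR_CCOMP,cv2.CHAIN_APPROX_NONE)
for i,c in enumerate(cs):
    if cv2.contourArea(c)<150: continue
    W=onz(w,c.reshape(-1,2),.045)[:,:2]*1000
    print(hi[0][i][3],cv2.contourArea(c),cv2.boundingRect(c),cv2.minAreaRect(W.astype(np.float32)))
v=np.clip(np.nan_to_num(Z)*3000,0,255).astype(np.uint8);cv2.imwrite("pics/z3.png",cv2.resize(v,None,fx=1.5,fy=1.5))
E
```

```text
(array([6710, 2997, 3172, 1533, 7354,  314,  367,  485,  439, 9023, 3152,
        194,  649,  266,   47,  222]), array([-0.005,  0.   ,  0.005,  0.01 ,  0.015,  0.02 ,  0.025,  0.03 ,
        0.035,  0.04 ,  0.045,  0.05 ,  0.055,  0.06 ,  0.065,  0.07 ,
        0.075]))
-1 420.0 (208, 206, 38, 31) ((540.0821533203125, 20.820232391357422), (43.97509002685547, 50.22728729248047), 84.85315704345703)
-1 784.0 (174, 73, 31, 37) ((498.0113830566406, 195.88888549804688), (42.30291748046875, 37.696922302246094), 86.62645721435547)
-1 19165.0 (201, 30, 137, 177) ((597.4727172851562, 154.9622802734375), (211.29710388183594, 162.09991455078125), 84.55519104003906)
10 1370.5 (275, 155, 40, 44) ((632.128173828125, 84.9932861328125), (57.22216796875, 49.11518478393555), 85.48236083984375)
10 1371.0 (213, 149, 38, 45) ((549.447509765625, 92.44366455078125), (58.45692443847656, 46.90724563598633), 84.46395111083984)
10 1565.0 (281, 101, 41, 49) ((639.1708984375, 152.73178100585938), (58.140159606933594, 47.969783782958984), 85.18991088867188)
10 1563.0 (217, 95, 40, 49) ((556.5076904296875, 160.49893188476562), (58.3636360168457, 47.328453063964844), 84.70751953125)
10 1706.0 (286, 45, 44, 52) ((645.8125, 219.43153381347656), (57.334739685058594, 48.4828987121582), 84.49794006347656)
10 1725.5 (220, 39, 42, 52) ((562.2147216796875, 227.20309448242188), (57.835044860839844, 47.205753326416016), 84.84432220458984)
```

View pics/z3.png

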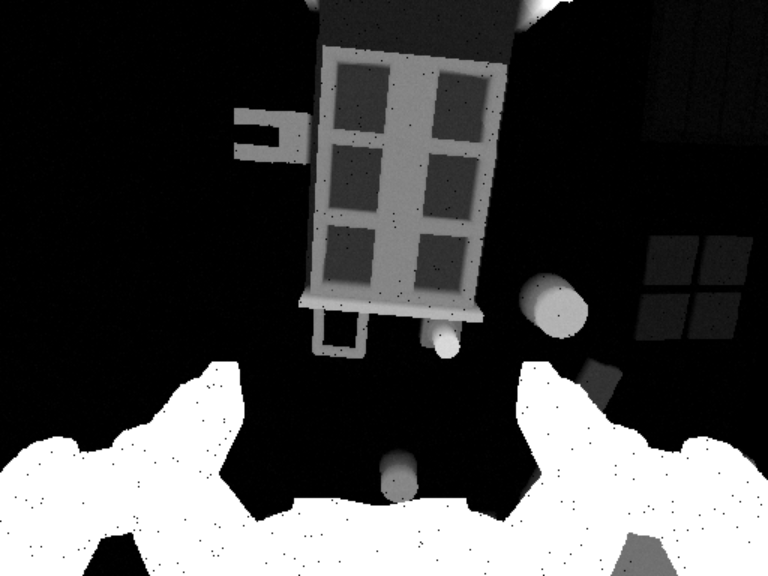

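```bash
cat >> h.py <<'E'
def holes(d,z0=.045,amin=40,sx=(.48,.72),sy=(0,.3)):
    P=worldmap(d);Z=P[:,:,2]
    sub=(P[:,:,0]>sx[0])&(P[:,:,0]<sx[1])&(P[:,:,1]>sy[0])&(P[:,:,1]<sy[1])
    m=(sub&(abs(Z-z0)<.005)).astype(np.uint8)
    cs,hi=cv2.findContours(m,cv2.RETR_CCOMP,cv2.CHAIN_APPROX_NONE);out=[]
    for i,c in enumerate(cs):
        if cv2.contourArea(c)<amin or hi[0][i][3]<0: continue
        W=onz(d,c.reshape(-1,2),z0)[:,:2]*1000
        out.append(cv2.minAreaRect(W.astype(np.float32)))
    return out
def fitbox(C):
    """C: list of (x_mm,y_mm) of hole centres -> origin, yaw ; Procrustes with slot grid"""
    G=np.array([[-42,68],[42,68],[-42,0],[42,0],[-42,-68],[42,-68.]]);C=np.array(C)
    # assign by nearest to rough pose
    o=np.array([597.5,156.]);a=-.093
    Rr=lambda a:np.array([[np.cos(a),-np.sin(a)],[np.sin(a),np.cos(a)]])
    for _ in range(3):
        L=(C-o)@Rr(a);k=[int(np.argmin(np.linalg.norm(G-l,axis=1))) for l in L];g=G[k]
        gc=g-g.mean(0);cc=C-C.mean(0);a=np.arctan2((gc[:,0]*cc[:,1]-gc[:,1]*cc[:,0]).sum(),(gc*cc).sum());o=C.mean(0)-Rr(a)@g.mean(0)
    res=C-(o+g@Rr(a).T);return o,a,np.abs(res).max(),k
E
python3 - <<'E'
from h import *
w=snap("wrist");T=snap("top");
for d in (w,T):
    h=holes(d);print([np.round(x[0]+x[1],1).tolist() for x in h]);
    if len(h)>2: print(fitbox([x[0] for x in h]))
save(T,"top3")
E
```

```text
[[632.2, 85.4, 56.4, 46.5], [549.8, 92.9, 57.3, 46.3], [639.0, 152.9, 56.9, 47.4], [556.1, 160.6, 57.0, 45.5], [645.7, 219.5, 57.1, 46.8], [562.1, 227.4, 57.1, 46.5]]
(array([597.4770813 , 156.45261765]), np.float64(-0.09464930227911622), np.float64(0.6992897972550338), [5, 4, 3, 2, 1, 0])
[[549.3, 87.8, 52.6, 64.3], [633.4, 81.9, 53.4, 62.0]]
```

View pics/top3.png

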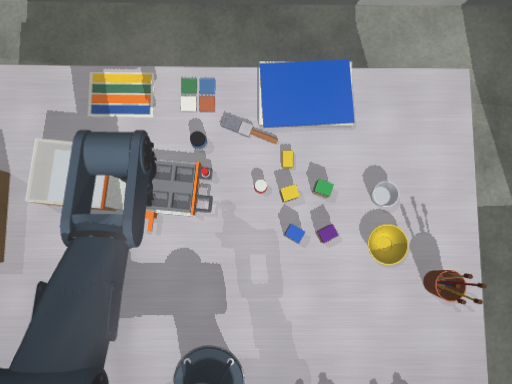

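Run:
```python
from h import *
go([0.450,-0.258,0.16],yaw=-0.525)
```

```text
alt turn [ 0.   -2.62 -0.  ]
shift cm [ 37.2   16.97 -12.72] turn [0.    0.522 0.   ]
```

```bash
python3 -m handwheel '[37.2,17,-12.7,0,0.522,0,8.5,37.2,17,-12.7,0,0.522,0,8.5,37.2,17,-12.7,0,0.522,0,8.5,37.2,17,-12.7,0,0.522,0,8.5,37.2,17,-12.7,0,0.522,0,8.5,37.2,17,-12.7,0,0.522,0,8.5,37.2,17,-12.7,0,0.522,0,8.5,37.2,17,-12.7,0,0.522,0,8.5,37.2,17,-12.7,0,0.522,0,8.5,37.2,17,-12.7,0,0.522,0,8.5]'
python3 -m handwheel '[0,0,0,0,0,0,8.5,0,0,0,0,0,0,8.5,0,0,0,0,0,0,8.5]'
python3 - <<'E'
from h import *
w=snap("wrist","wrist4");s=manip.sense();print(s['tcp_pos'],abs(s['qd']).max())
for c in ('blue','purple','green','yellow'):
    for b in blobs(mask(w,c),150):
        P=onz(w,[b[1]],.065).round(4)[0]
        if .4<P[0]<.72 and -.4<P[1]<-.2:
            cn=max(cv2.findContours(b[3].astype(np.uint8),0,2)[0],key=cv2.contourArea).reshape(-1,2)
            W=onz(w,cn,.065)[:,:2]*1000
            print(c,b[0],b[1],P,np.round(sum(map(list,cv2.minAreaRect(W.astype(np.float32))[:2]),[]),1),cv2.minAreaRect(W.astype(np.float32))[2])
go([0.450,-0.257,0.047],yaw=-0.525)
E
```

```text
t: 3.92
tcp_pos: [0.4534, -0.2491, 0.1639]
tool_rot: [0.353, -0.612, 0.613, -0.353]
force: [0.3, -1.1, 0.2]
finger_gap: 0.998
t: 4.17
tcp_pos: [0.4542, -0.247, 0.1644]
tool_rot: [-0.353, 0.613, -0.612, 0.353]
force: [0.5, -0.4, 0.3]
finger_gap: 0.995
[ 0.45458831 -0.24633955  0.16470273] 0.026671016111950913
blue 3196 [255.1, 209.8] [ 0.4504 -0.2553  0.065 ] [ 450.  -256.1   49.6   38.7] 59.87544631958008
purple 2275 [314.3, 306.6] [ 0.4503 -0.3551  0.065 ] [ 450.6 -354.8   41.5   50.4] 26.609615325927734
green 2477 [462.3, 219.4] [ 0.588  -0.3451  0.065 ] [ 587.7 -345.9   48.2   38.8] 70.50794982910156
yellow 2604 [483.4, 43.3] [ 0.6487 -0.2297  0.065 ] [ 649.8 -230.3   30.2   54.2] 89.5435562133789
yellow 4133 [392.9, 111.3] [ 0.5711 -0.2407  0.065 ] [ 571.2 -241.4   41.6   51.2] 17.533973693847656
alt turn [-0.   -3.14  0.  ]
shift cm [ 1.16 11.77  0.13] turn [-0.     0.002 -0.   ]
```

View pics/wrist4.png

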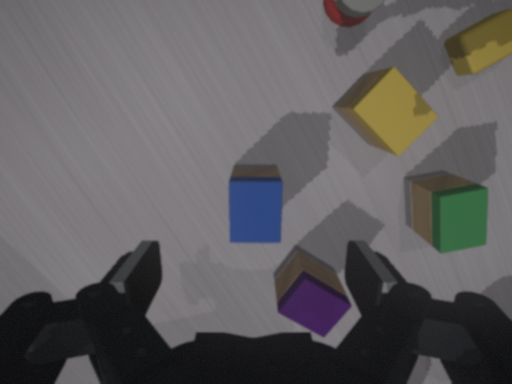

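```bash
python3 -m handwheel '[1.1,4,0.1,0,0,0,8.5,1.1,7,0.1,0,0,0,8.5,1.1,9.5,0.1,0,0,0,8.5,1.1,11,0.1,0,0,0,8.5,1.1,11.8,0.1,0,0,0,8.5,1.1,11.8,0.1,0,0,0,8.5,1.1,11.8,0.1,0,0,0,8.5]'
python3 -m handwheel '[0,0,0,0,0,0,2,0,0,0,0,0,0,2,0,0,0,0,0,0,2,0,0,0,0,0,0,2,0,0,0,0,0,0,2,0,0,0,0,0,0,2,0,0,0,0,0,0,2,0,0,0,0,0,0,2]' 50
```

```text
t: 4.8
tcp_pos: [0.4507, -0.2561, 0.0469]
tool_rot: [0.354, -0.612, 0.612, -0.354]
force: [-0.3, -0.2, -0.0]
finger_gap: 0.996
t: 5.47
tcp_pos: [0.4504, -0.2571, 0.0474]
tool_rot: [0.353, -0.612, 0.613, -0.354]
force: [-0.1, 0.5, 6.5]
finger_gap: 0.461
```

```bash
python3 -m handwheel '[0,-3,0,0,0,0,2,0,-6,0,0,0,0,2,0,-10,0,0,0,0,2,0,-14,0,0,0,0,2,0,-16,0,0,0,0,2,0,-16,0,0,0,0,2,0,-16,0,0,0,0,2,0,-16,0,0,0,0,2]'
python3 - <<'E'
from h import *
w=snap("wrist","wrist5");s=manip.sense();print(s['tcp_pos'],s['force'],s['finger_gap'])
b=max(blobs(mask(w,'blue'),150));cn=max(cv2.findContours(b[3].astype(np.uint8),0,2)[0],key=cv2.contourArea).reshape(-1,2)
P=worldmap(w);u,v=map(int,b[1]);print(b[:3],P[v-3:v+4,u-3:u+4].reshape(-1,3).mean(0))
zt=np.nanmedian(P[b[3]][:,2]);W=onz(w,cn,zt)
q=R.from_quat(s['tool_rot']);L=q.inv().apply(W-s['tcp_pos'])*1000
print(zt-s['tcp_pos'][2],cv2.minAreaRect(L[:,[0,2]].astype(np.float32)))
E
```

```text
t: 6.13
tcp_pos: [0.449, -0.2559, 0.2052]
tool_rot: [-0.354, 0.613, -0.611, 0.353]
force: [-0.3, 0.8, -1.8]
finger_gap: 0.463
[ 0.44875397 -0.2557904   0.20462299] [-0.01769271  0.40363243 -1.89485528] 0.4602575095911759
(11584, [253.1, 276.7], [201, 220, 105, 119]) [ 0.45087668 -0.25134533  0.22224162]
0.017683614212354037 ((-1.6835994720458984, -0.5767974853515625), (40.37046813964844, 53.202579498291016), 89.99981689453125)
```

View pics/wrist5.png

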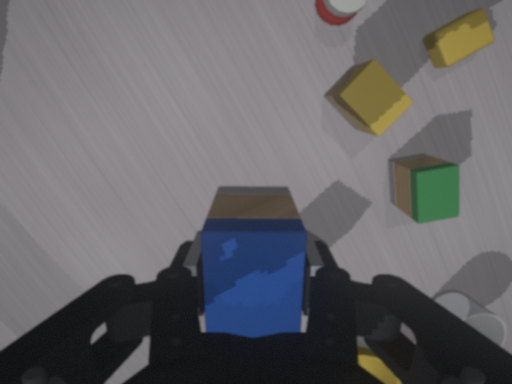

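```bash
cat >> h.py <<'E'
BO=np.array([.5975,.1564]);BA=-.0946
def box(x,y,o=None,a=None):
    o=BO if o is None else o;a=BA if a is None else a
    c,s=np.cos(a),np.sin(a);return o+np.array([c*x-s*y,s*x+c*y])/1000
SL=[(-42,68),(42,68),(-42,0),(42,0),(-42,-68),(42,-68)]
E
python3 - <<'E'
from h import *
for i in range(6): print(i,box(*SL[i]).round(4))
go([*box(*SL[3]),0.16],yaw=BA)
E
```

```text
0 [0.5621 0.2281]
1 [0.6457 0.2201]
2 [0.5557 0.1604]
3 [0.6393 0.1524]
4 [0.5493 0.0927]
5 [0.6329 0.0847]
alt turn [2.000e-03 2.713e+00 5.000e-03]
shift cm [-44.88   4.52  -3.87] turn [ 0.004 -0.429 -0.002]
```

```bash
python3 -m handwheel '[-40,0,-3.5,0,-0.43,0,2,-40,0,-3.5,0,-0.43,0,2,-40,0,-3.5,0,-0.43,0,2,-40,0,-3.5,0,-0.43,0,2,-40,0,-3.5,0,-0.43,0,2,-40,0,-3.5,0,-0.43,0,2,-40,0,-3.5,0,-0.43,0,2,-40,0,-3.5,0,-0.43,0,2,-40,0,-3.5,0,-0.43,0,2,-40,0,-3.5,0,-0.43,0,2]'
python3 - <<'E'
from h import *
s=manip.sense();print(s['tcp_pos'],s['finger_gap'])
go([*box(*SL[3]),0.12],yaw=BA)
E
```

```text
t: 7.02
tcp_pos: [0.6194, 0.1112, 0.2035]
tool_rot: [-0.477, 0.523, -0.521, 0.476]
force: [-0.2, -0.3, -2.0]
finger_gap: 0.463
[0.61939976 0.11118305 0.20348194] 0.46347818511439154
alt turn [-2.000e-03 -3.138e+00 -6.000e-03]
shift cm [-4.28  8.35  1.64] turn [ 0.004  0.004 -0.001]
```

```bash
python3 -m handwheel '[-4,3,1.6,0,0,0,2,-4.2,6,1.6,0,0,0,2,-4.2,8,1.6,0,0,0,2,-4.2,8.3,1.6,0,0,0,2,-4.2,8.3,1.6,0,0,0,2,-4.2,8.3,1.6,0,0,0,2,-4.2,8.3,1.6,0,0,0,2]'
python3 - <<'E'
from h import *
w=snap("wrist","wrist6")
s=manip.sense();print(s['tcp_pos'],s['finger_gap'])
go([*box(*SL[3]),0.11],yaw=BA)
h=holes(w);print([np.round(x[0]+x[1],1).tolist() for x in h])
if len(h)>1: print(fitbox([x[0] for x in h]))
E
```

```text
t: 7.6
tcp_pos: [0.6402, 0.1469, 0.1245]
tool_rot: [0.475, -0.522, 0.523, -0.477]
force: [1.0, 0.0, -1.2]
finger_gap: 0.461
[0.64045948 0.1469219  0.12500494] 0.46274310775731753
alt turn [-1.000e-03 -3.141e+00  5.000e-03]
shift cm [-0.54  1.5  -0.17] turn [-0.003  0.001 -0.   ]
[[557.6, 161.9, 54.6, 44.9], [572.6, 189.6, 2.0, 24.2], [564.0, 227.8, 55.0, 45.0], [645.8, 220.2, 54.9, 45.1]]
(array([601.80066877, 163.62007445]), np.float64(-0.11903283186759789), np.float64(21.008356704672025), [2, 2, 0, 1])
```

View pics/wrist6.png

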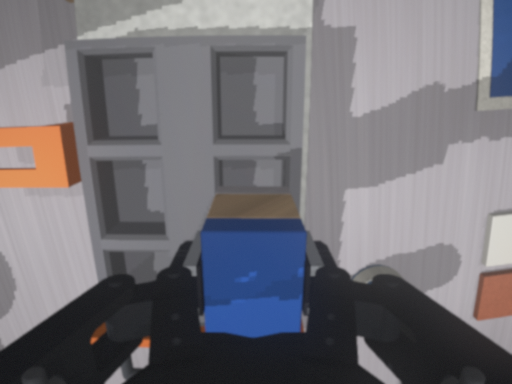

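```bash
cat >> h.py <<'E'
def fit2(d):
    h=[x for x in holes(d) if 40<min(x[1])<52 and 50<max(x[1])<62]
    return fitbox([x[0] for x in h])
def held(d,col):
    s=manip.sense();b=max(blobs(mask(d,col),150),key=lambda b:b[0]);P=worldmap(d);zt=np.nanmedian(P[b[3]][:,2])
    m=b[3].astype(np.uint8);m=m&(abs(P[:,:,2]-zt)<.004).astype(np.uint8)
    cn=max(cv2.findContours(m,0,2)[0],key=cv2.contourArea).reshape(-1,2)
    W=onz(d,cn,zt);q=R.from_quat(s['tool_rot']);L=q.inv().apply(W-s['tcp_pos'])*1000
    r=cv2.minAreaRect(L[:,[0,2]].astype(np.float32))
    return zt-s['tcp_pos'][2],r
E
python3 - <<'E'
from h import *
w=snap("wrist");print(manip.sense()['tcp_pos'])
print(fit2(w),held(w,'blue'))
E
```

```text
[0.64038185 0.14700113 0.12514168]
(array([598.84485369, 156.72370873]), np.float64(-0.09613406655247549), np.float64(1.0198361856764677), [2, 0, 1]) (np.float64(0.016856815708673284), ((-1.1176681518554688, -0.3669624328613281), (49.78629684448242, 40.38677215576172), 0.06767123937606812))
```

```bash
python3 - <<'E'
from h import *
go([0.6400,0.1517,0.110],yaw=-.0955)
E
python3 -m handwheel '[-0.48,1.3,-0.1,0,0,0,2,-0.48,1.5,-0.1,0,0,0,2,-0.48,1.5,-0.1,0,0,0,2,-0.48,1.5,-0.1,0,0,0,2]'
python3 - <<'E'
from h import *
go([0.6400,0.1517,0.068],yaw=-.0955)
E
```

```text
alt turn [-1.00e-03 -3.14e+00  5.00e-03]
shift cm [-0.46  1.51 -0.09] turn [-0.003  0.001 -0.001]
t: 8.03
tcp_pos: [0.6383, 0.1525, 0.1079]
tool_rot: [-0.477, 0.523, -0.522, 0.476]
force: [0.5, -0.5, -1.5]
finger_gap: 0.462
alt turn [ 0.000e+00 -3.139e+00 -1.000e-03]
shift cm [0.06 3.99 0.18] turn [0.001 0.003 0.   ]
```

```bash
python3 -m handwheel '[0.05,0.8,0.15,0,0,0,2,0.05,1.6,0.15,0,0,0,2,0.05,2.2,0.15,0,0,0,2,0.05,2.8,0.15,0,0,0,2,0.05,3.4,0.15,0,0,0,2,0.05,4,0.15,0,0,0,2,0.05,4,0.15,0,0,0,2]'
python3 -c "
from h import *
s=manip.sense();print(s['tcp_pos'],s['force'],s['finger_gap'])
go([0.6400,0.1517,0.064],yaw=-.0955)"
```

```text
t: 8.62
tcp_pos: [0.6391, 0.1517, 0.0666]
tool_rot: [-0.477, 0.523, -0.522, 0.475]
force: [-0.1, -0.0, -1.9]
finger_gap: 0.464
[0.63913534 0.15173118 0.06655688] [-0.10906612 -0.00443951 -1.89035217] 0.4640578676681305
alt turn [ 1.000e-03 -3.139e+00 -5.000e-03]
shift cm [-0.01  0.26  0.09] turn [0.003 0.002 0.   ]
```

```bash
python3 -m handwheel '[0,0.2,0,0,0,0,2,0,0.2,0,0,0,0,2,0,0.2,0,0,0,0,4.8,0,0.2,0,0,0,0,5.5,0,0.2,0,0,0,0,6,0,0.2,0,0,0,0,6,0,-2,0,0,0,0,6,0,-5,0,0,0,0,7,0,-9,0,0,0,0,8.5,0,-13,0,0,0,0,8.5]'
python3 -m handwheel '[0,-7,0,0,0,0,8.5,0,-7,0,0,0,0,8.5,0,-7,0,0,0,0,8.5,0,-7,0,0,0,0,8.5]'
python3 - <<'E'
from h import *
w=snap("wrist","wrist7");T=snap("top","top7");s=manip.sense();print(s['tcp_pos'],s['force'],s['finger_gap'])
b=max(blobs(mask(w,'blue'),150));P=worldmap(w);print(b[:3],np.nanmedian(P[b[3]],0));print(fit2(w))
for d,n in((T,'t'),):
  for c in ('purple','green','yellow','blue'):
    for b in blobs(mask(d,c),100):
        p=onz(d,[b[1]],.065).round(4)[0]
        if .4<p[0]<.72 and -.45<p[1]<.2: print(c,b[:2],p)
E
```

```text
t: 9.45
tcp_pos: [0.6394, 0.1517, 0.199]
tool_rot: [-0.477, 0.523, -0.522, 0.476]
force: [0.6, 0.9, 0.4]
finger_gap: 0.996
t: 9.78
tcp_pos: [0.6413, 0.152, 0.2715]
tool_rot: [0.475, -0.521, 0.524, -0.478]
force: [-0.6, 0.5, -0.8]
finger_gap: 0.995
[0.63922135 0.15174983 0.26745998] [ 0.8477373   0.63598498 -0.361778  ] 0.9941416712030446
(1993, [414.7, 48.2], [405, 0, 21, 100]) [0.84821075 0.26843432 0.00242404]
(array([598.34452386, 156.78760355]), np.float64(-0.09312416727478155), np.float64(0.8453939505009203), [5, 4, 2, 1, 0])
purple (204, [327.7, 233.0]) [ 0.4502 -0.3612  0.065 ]
green (203, [323.6, 187.2]) [ 0.5895 -0.351   0.065 ]
yellow (194, [287.0, 158.5]) [ 0.6782 -0.2396  0.065 ]
yellow (224, [289.4, 192.3]) [ 0.5735 -0.2463  0.065 ]
blue (231, [159.7, 169.2]) [0.6431 0.1499 0.065 ]
```

View pics/wrist7.png

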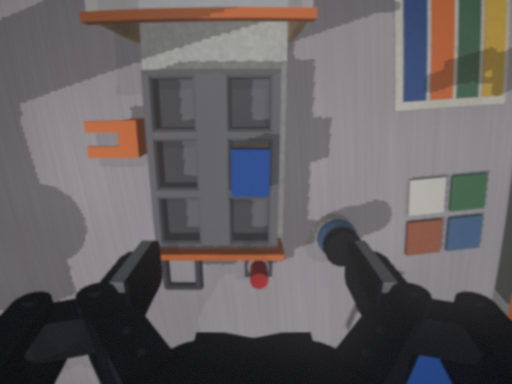

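```bash
sed -i 's/^BO=.*/BO=np.array([.5982,.1566]);BA=-.0945/' h.py
python3 - <<'E'
from h import *
w=snap("wrist");P=worldmap(w)
b=[b for b in blobs(mask(w,'blue'),300) if abs(b[1][0]-250)<15][0];m=cv2.erode(b[3].astype(np.uint8),np.ones((5,5)))>0
print(b[:2],np.nanmedian(P[m],0), box(*SL[3]))
go([.4505,-.3555,.17],yaw=.468)
E
```

```text
(1921, [253.8, 171.9]) [0.63944854 0.15282253 0.08159795] [0.6400126 0.1526369]
alt turn [1.000e-03 2.581e+00 5.000e-03]
shift cm [ 52.25   9.74 -14.02] turn [ 0.004 -0.561 -0.   ]
```

```bash
python3 -m handwheel '[52,9.7,-14,0,-0.56,0,8.5,52,9.7,-14,0,-0.56,0,8.5,52,9.7,-14,0,-0.56,0,8.5,52,9.7,-14,0,-0.56,0,8.5,52,9.7,-14,0,-0.56,0,8.5,52,9.7,-14,0,-0.56,0,8.5,52,9.7,-14,0,-0.56,0,8.5,52,9.7,-14,0,-0.56,0,8.5,52,9.7,-14,0,-0.56,0,8.5,52,9.7,-14,0,-0.56,0,8.5]'
python3 - <<'E'
from h import *
go([.4505,-.3555,.14],yaw=.468)
E
```

```text
t: 10.77
tcp_pos: [0.4971, -0.2286, 0.1932]
tool_rot: [-0.602, 0.372, -0.369, 0.602]
force: [0.6, 0.1, -0.7]
finger_gap: 0.994
alt turn [6.000e-03 3.141e+00 3.000e-03]
shift cm [ 9.26  5.31 -9.87] turn [ 0.002 -0.001 -0.004]
```

```bash
python3 -m handwheel '[9,5,-9.6,0,0,0,8.5,9,5,-9.6,0,0,0,8.5,9,5,-9.6,0,0,0,8.5,9,5,-9.6,0,0,0,8.5,9,5,-9.6,0,0,0,8.5,9,5,-9.6,0,0,0,8.5]'
python3 - <<'E'
from h import *
w=snap("wrist","wrist8");s=manip.sense();print(s['tcp_pos'])
b=max(blobs(mask(w,'purple'),150));P=worldmap(w)
m=b[3]&(abs(P[:,:,2]-.065)<.004);cn=max(cv2.findContours(m.astype(np.uint8),0,2)[0],key=cv2.contourArea).reshape(-1,2)
W=onz(w,cn,.065)[:,:2]*1000;r=cv2.minAreaRect(W.astype(np.float32));print(r)
go([.4505,-.3555,.047],yaw=.468)
E
```

```text
t: 11.27
tcp_pos: [0.4528, -0.3508, 0.1436]
tool_rot: [-0.601, 0.373, -0.37, 0.602]
force: [-0.0, 0.2, -0.3]
finger_gap: 0.996
[ 0.4533739  -0.34992959  0.14428504]
((448.7461853027344, -356.6606750488281), (37.73164367675781, 48.05805587768555), 26.659038543701172)
alt turn [6.00e-03 3.14e+00 1.00e-03]
shift cm [ 0.4   9.73 -0.5 ] turn [ 0.    -0.002 -0.004]
```

```bash
python3 -m handwheel '[0.4,3,-0.5,0,0,0,8.5,0.4,6,-0.5,0,0,0,8.5,0.4,8,-0.5,0,0,0,8.5,0.4,9.2,-0.5,0,0,0,8.5,0.4,9.7,-0.5,0,0,0,8.5,0.4,9.7,-0.5,0,0,0,8.5,0.4,9.7,-0.5,0,0,0,8.5]'
python3 -m handwheel '[0,0,0,0,0,0,2,0,0,0,0,0,0,2,0,0,0,0,0,0,2,0,0,0,0,0,0,2,0,0,0,0,0,0,2,0,0,0,0,0,0,2,0,0,0,0,0,0,2,0,0,0,0,0,0,2]' 50
python3 -m handwheel '[0,-3,0,0,0,0,2,0,-6,0,0,0,0,2,0,-10,0,0,0,0,2,0,-12,0,0,0,0,2,0,-12,0,0,0,0,2,0,-12,0,0,0,0,2]'
python3 - <<'E'
from h import *
w=snap("wrist","wrist9");s=manip.sense();print(s['tcp_pos'],s['finger_gap'],held(w,'purple'))
go([*box(*SL[2]),0.15],yaw=BA)
E
```

```text
t: 11.9
tcp_pos: [0.4521, -0.3567, 0.0492]
tool_rot: [0.602, -0.37, 0.371, -0.602]
force: [-1.0, 0.2, -0.5]
finger_gap: 0.993
t: 12.57
tcp_pos: [0.4516, -0.3577, 0.0494]
tool_rot: [0.602, -0.37, 0.371, -0.602]
force: [-1.4, -0.8, 6.0]
finger_gap: 0.464
t: 13.07
tcp_pos: [0.4514, -0.3572, 0.1692]
tool_rot: [0.602, -0.37, 0.371, -0.602]
force: [0.1, 0.9, -3.5]
finger_gap: 0.457
[ 0.4506417  -0.35635787  0.16772753] 0.4596603422112099 (np.float64(0.016533915224140328), ((-0.8606586456298828, 0.6002025604248047), (39.675540924072266, 50.7509651184082), 89.9507827758789))
alt turn [-2.00e-03 -2.58e+00 -1.00e-03]
shift cm [-41.4    1.83  32.71] turn [ 0.001  0.561 -0.001]
```

View pics/wrist9.png

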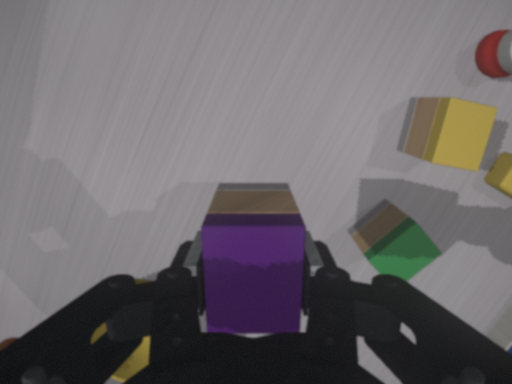

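```bash
python3 -m handwheel '[-41.4,0,32.7,0,0.56,0,2,-41.4,0,32.7,0,0.56,0,2,-41.4,0,32.7,0,0.56,0,2,-41.4,0,32.7,0,0.56,0,2,-41.4,0,32.7,0,0.56,0,2,-41.4,0,32.7,0,0.56,0,2,-41.4,0,32.7,0,0.56,0,2,-41.4,0,32.7,0,0.56,0,2,-41.4,0,32.7,0,0.56,0,2,-41.4,0,32.7,0,0.56,0,2]'
python3 - <<'E'
from h import *
go([.5563,.1597,0.125],yaw=BA)
E
```

```text
t: 13.95
tcp_pos: [0.5315, 0.0461, 0.1659]
tool_rot: [-0.477, 0.524, -0.521, 0.475]
force: [0.2, 0.0, -1.8]
finger_gap: 0.46
alt turn [-0.    -3.14  -0.009]
shift cm [-11.54   4.09   1.43] turn [ 0.006  0.001 -0.   ]
```

```bash
python3 -m handwheel '[-11.3,1,1.4,0,0,0,2,-11.3,2,1.4,0,0,0,2,-11.3,4,1.4,0,0,0,2,-11.3,4,1.4,0,0,0,2,-11.3,4,1.4,0,0,0,2,-11.3,4,1.4,0,0,0,2,-11.3,4,1.4,0,0,0,2]'
python3 - <<'E'
from h import *
w=snap("wrist","wrist10");s=manip.sense();print(s['tcp_pos'],s['finger_gap'],held(w,'purple'),fit2(w))
go([.5563,.1597,0.068],yaw=BA)
E
```

```text
t: 14.53
tcp_pos: [0.5573, 0.1539, 0.1279]
tool_rot: [-0.476, 0.523, -0.523, 0.475]
force: [-0.0, -0.1, -1.8]
finger_gap: 0.461
[0.55768703 0.15369658 0.12846008] 0.46127234468163386 (np.float64(0.014441503490570579), ((-2.1516189575195312, -0.8711299896240234), (39.968849182128906, 50.7701530456543), 89.90446472167969)) (array([596.7340777 , 156.93678217]), np.float64(-0.09496072130013258), np.float64(1.2547746368956894), [3, 1, 0])
alt turn [-0.     3.141  0.   ]
shift cm [-0.59  6.05 -0.19] turn [ 0. -0.  0.]
```

View pics/wrist10.png

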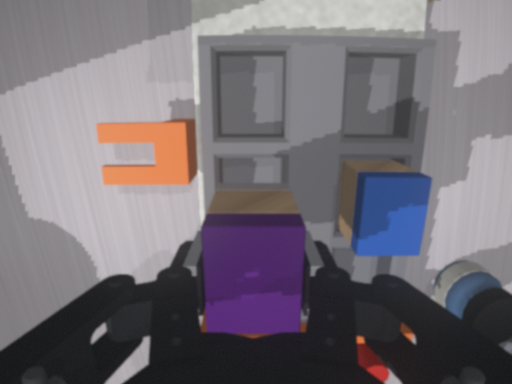

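Run:
```python
from h import *
for i in range(5):
    a=manip.sense();w=snap("wrist");s=manip.sense();Rm,t=cam(w);c=-Rm.T@t
    q=R.from_quat(a['tool_rot'])
    print(a['tcp_pos'].round(4),s['tcp_pos'].round(4),q.inv().apply(c-a['tcp_pos']).round(4),c.round(4),held(w,'purple')[1][0],fit2(w)[0].round(1))
```

```text
[0.5577 0.1537 0.1285] [0.5579 0.1536 0.1289] [-0.0709 -0.1251 -0.0002] [0.5642 0.2243 0.2535] (-2.0092716217041016, -0.6682605743408203) [596.7 157.1]
[0.5579 0.1536 0.1289] [0.558  0.1537 0.129 ] [-0.0709 -0.1251 -0.0002] [0.5644 0.2242 0.2539] (-1.8921489715576172, -0.5154895782470703) [597.4 156.4]
[0.558  0.1537 0.129 ] [0.5581 0.1539 0.1291] [-0.0708 -0.1251 -0.0002] [0.5644 0.2243 0.2541] (-1.8135662078857422, -0.47315025329589844) [597.  156.7]
[0.5581 0.1539 0.1291] [0.5581 0.154  0.1291] [-0.0708 -0.1251 -0.0002] [0.5644 0.2244 0.2542] (-1.601156234741211, -0.4172401428222656) [597.  156.9]
[0.5581 0.154  0.1291] [0.558  0.1542 0.1291] [-0.0708 -0.1251 -0.0002] [0.5644 0.2246 0.2542] (-1.7929649353027344, -0.3373870849609375) [596.8 157. ]
```

```bash
python3 -m handwheel '[-0.52,1,-0.22,0,0,0,2,-0.52,1.8,-0.22,0,0,0,2,-0.52,1.8,-0.22,0,0,0,2,-0.52,1.8,-0.22,0,0,0,2,-0.52,1.8,-0.22,0,0,0,2]'
python3 -c "
from h import *
w=snap('wrist');s=manip.sense();print(s['tcp_pos'],s['force'],held(w,'purple')[1][0],fit2(w)[0])
go([0.5558,0.1593,0.070],yaw=-.0945)"
```

```text
t: 15.25
tcp_pos: [0.5558, 0.1606, 0.11]
tool_rot: [-0.476, 0.523, -0.522, 0.476]
force: [0.3, 0.5, -2.2]
finger_gap: 0.462
[0.55607038 0.16055147 0.11026573] [ 0.68838103 -0.04191219 -2.12776658] (-1.9470481872558594, -0.6807422637939453) [596.92342408 157.20276032]
alt turn [ 0.   -3.14 -0.  ]
shift cm [ 0.13  4.03 -0.02] turn [0.    0.002 0.   ]
```

```bash
python3 -m handwheel '[0.12,0.8,0,0,0,0,2,0.12,1.6,0,0,0,0,2,0.12,2.2,0,0,0,0,2,0.12,2.8,0,0,0,0,2,0.12,3.4,0,0,0,0,2,0.12,4,0,0,0,0,2,0.12,4,0,0,0,0,2]'
python3 -c "
from h import *
s=manip.sense();print(s['tcp_pos'],s['force'],s['finger_gap'])
go([0.5558,0.1593,0.066],yaw=-.0945)"
```

```text
t: 15.88
tcp_pos: [0.555, 0.1591, 0.0689]
tool_rot: [-0.477, 0.523, -0.522, 0.475]
force: [-1.1, -0.1, -2.3]
finger_gap: 0.462
[0.55498616 0.15914348 0.06885933] [-1.13031791 -0.07781045 -2.34942575] 0.4617626820624819
alt turn [ 1.00e-03 -3.14e+00 -4.00e-03]
shift cm [-0.02  0.29  0.08] turn [0.003 0.001 0.   ]
```

```bash
python3 -m handwheel '[0,0.25,0,0,0,0,2,0,0.25,0,0,0,0,2,0,0.25,0,0,0,0,4.8,0,0.25,0,0,0,0,5.5,0,0.25,0,0,0,0,6,0,0.25,0,0,0,0,6,0,-2,0,0,0,0,6,0,-5,0,0,0,0,7,0,-9,0,0,0,0,8.5,0,-13,0,0,0,0,8.5]'
python3 -m handwheel '[6,-5,0,0,0,0,8.5,6,-5,0,0,0,0,8.5,6,-5,0,0,0,0,8.5,6,-5,0,0,0,0,8.5,6,-5,0,0,0,0,8.5]'
cat >> h.py <<'E'
def tops(d,cols=('blue','purple','green','yellow'),amin=100):
    P=worldmap(d)
    for c in cols:
        for b in blobs(mask(d,c),amin):
            m=cv2.erode(b[3].astype(np.uint8),np.ones((3,3)))>0
            p=np.nanmedian(P[m],0)
            if .38<p[0]<.72 and -.45<p[1]<.3 and p[2]>.02: print(c,b[:2],p.round(4))
E
python3 - <<'E'
from h import *
w=snap("wrist","wrist11");T=snap("top");s=manip.sense();print(s['tcp_pos'],s['force'])
tops(w);print();tops(T);print(fit2(w))
go([.5885,-.3465,.15],yaw=np.radians(-19.6))
E
```

```text
t: 16.72
tcp_pos: [0.5551, 0.1592, 0.2013]
tool_rot: [-0.477, 0.523, -0.522, 0.476]
force: [1.6, 0.1, -0.6]
finger_gap: 0.997
t: 17.13
tcp_pos: [0.5497, 0.0998, 0.25]
tool_rot: [-0.476, 0.523, -0.522, 0.476]
force: [-0.5, -0.5, -0.9]
finger_gap: 0.993
[0.54929051 0.10034863 0.24895795] [-0.08587413  0.2156795   0.80980207]
blue (2417, [344.4, 112.9]) [0.6382 0.152  0.0814]
purple (2301, [253.5, 111.2]) [0.5555 0.1608 0.0815]

green (203, [323.6, 187.2]) [ 0.5899 -0.3515  0.0655]
yellow (194, [287.0, 158.5]) [ 0.6855 -0.2426  0.0282]
yellow (224, [289.4, 192.3]) [ 0.5742 -0.2455  0.0655]
(array([597.43954742, 156.25699062]), np.float64(-0.09543459790904035), np.float64(1.3380727835871937), [5, 4, 2, 1, 0])
alt turn [ 0.    -2.892 -0.005]
shift cm [44.14  9.86  8.05] turn [0.003 0.25  0.   ]
```

View pics/wrist11.png

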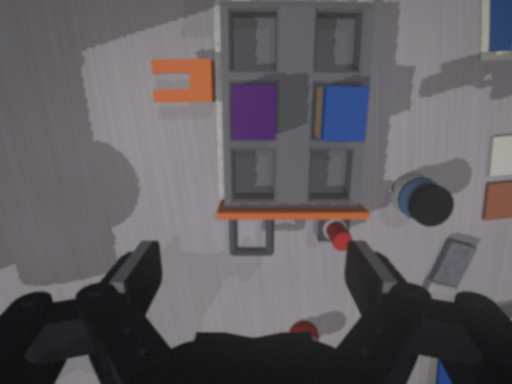

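```bash
python3 -m handwheel '[44,9.5,8,0,0.25,0,8.5,44,9.5,8,0,0.25,0,8.5,44,9.5,8,0,0.25,0,8.5,44,9.5,8,0,0.25,0,8.5,44,9.5,8,0,0.25,0,8.5,44,9.5,8,0,0.25,0,8.5,44,9.5,8,0,0.25,0,8.5,44,9.5,8,0,0.25,0,8.5,44,9.5,8,0,0.25,0,8.5,44,9.5,8,0,0.25,0,8.5]'
python3 - <<'E'
from h import *
go([.5885,-.3465,.15],yaw=np.radians(-19.6))
E
```

```text
t: 18.07
tcp_pos: [0.5854, -0.3069, 0.1612]
tool_rot: [-0.408, 0.579, -0.576, 0.407]
force: [0.8, 0.4, 0.6]
finger_gap: 0.994
alt turn [-2.000e-03 -3.141e+00 -5.000e-03]
shift cm [3.63 1.11 1.62] turn [ 0.003  0.    -0.001]
```

```bash
python3 -m handwheel '[3.5,1.1,1.6,0,0,0,8.5,3.5,1.1,1.6,0,0,0,8.5,3.5,1.1,1.6,0,0,0,8.5,3.5,1.1,1.6,0,0,0,8.5]'
python3 - <<'E'
from h import *
w=snap("wrist","wrist12");s=manip.sense();print(s['tcp_pos'])
b=max(blobs(mask(w,'green'),150));P=worldmap(w)
m=b[3]&(abs(P[:,:,2]-.065)<.004);cn=max(cv2.findContours(m.astype(np.uint8),0,2)[0],key=cv2.contourArea).reshape(-1,2)
W=onz(w,cn,.065)[:,:2]*1000;r=cv2.minAreaRect(W.astype(np.float32));print(r,b[1])
go([*(np.array(r[0])/1000),.0475],yaw=np.radians(-19.6))
E
```

```text
t: 18.4
tcp_pos: [0.5884, -0.3433, 0.1508]
tool_rot: [-0.408, 0.579, -0.576, 0.407]
force: [-0.1, 0.1, 0.7]
finger_gap: 0.995
[ 0.58872756 -0.34270278  0.15154199]
((589.395751953125, -346.7403564453125), (47.12923049926758, 37.46989059448242), 70.38299560546875) [257.1, 207.3]
alt turn [-2.000e-03 -3.141e+00 -5.000e-03]
shift cm [ 0.37 10.4   0.23] turn [ 0.003  0.001 -0.002]
```

```bash
python3 -m handwheel '[0.3,3,0.2,0,0,0,8.5,0.3,6,0.2,0,0,0,8.5,0.3,8.5,0.2,0,0,0,8.5,0.3,10,0.2,0,0,0,8.5,0.3,10.4,0.2,0,0,0,8.5,0.3,10.4,0.2,0,0,0,8.5,0.3,10.4,0.2,0,0,0,8.5]'
python3 -m handwheel '[0,0,0,0,0,0,2,0,0,0,0,0,0,2,0,0,0,0,0,0,2,0,0,0,0,0,0,2,0,0,0,0,0,0,2,0,0,0,0,0,0,2,0,0,0,0,0,0,2,0,0,0,0,0,0,2]' 50
python3 -m handwheel '[0,-3,0,0,0,0,2,0,-6,0,0,0,0,2,0,-10,0,0,0,0,2,0,-12,0,0,0,0,2,0,-12,0,0,0,0,2,0,-12,0,0,0,0,2]'
python3 - <<'E'
from h import *
w=snap("wrist","wrist13");s=manip.sense();print(s['tcp_pos'],s['finger_gap'],held(w,'green'))
go([*box(*SL[5]),0.15],yaw=BA)
E
```

```text
t: 19.03
tcp_pos: [0.5908, -0.3482, 0.05]
tool_rot: [0.407, -0.577, 0.578, -0.408]
force: [0.1, 0.1, 0.9]
finger_gap: 0.995
t: 19.7
tcp_pos: [0.5903, -0.3489, 0.0501]
tool_rot: [0.407, -0.577, 0.579, -0.407]
force: [-0.2, 1.0, 6.2]
finger_gap: 0.462
t: 20.2
tcp_pos: [0.59, -0.3486, 0.1696]
tool_rot: [0.407, -0.577, 0.579, -0.407]
force: [-0.7, 0.2, -2.1]
finger_gap: 0.466
[ 0.58891997 -0.34767441  0.16760928] 0.46429529649701373 (np.float64(0.01636139120571936), ((-0.8725147247314453, 0.7050514221191406), (39.6467399597168, 49.763423919677734), 89.87315368652344))
alt turn [2.000e-03 2.893e+00 3.000e-03]
shift cm [-42.24   1.82 -10.34] turn [ 0.002 -0.249 -0.001]
```

View pics/wrist13.png

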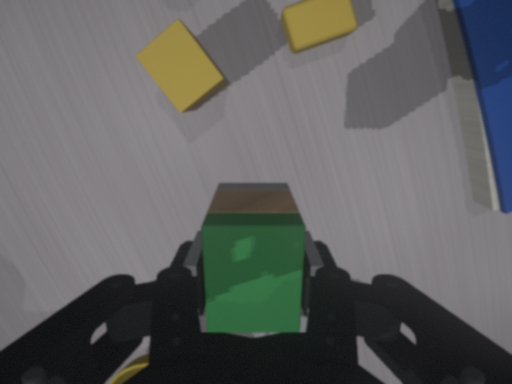

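```bash
python3 -m handwheel '[-42,1,-10.2,0,-0.25,0,2,-42,1,-10.2,0,-0.25,0,2,-42,1,-10.2,0,-0.25,0,2,-42,1,-10.2,0,-0.25,0,2,-42,1,-10.2,0,-0.25,0,2,-42,1,-10.2,0,-0.25,0,2,-42,1,-10.2,0,-0.25,0,2,-42,1,-10.2,0,-0.25,0,2,-42,1,-10.2,0,-0.25,0,2,-42,1,-10.2,0,-0.25,0,2]'
python3 - <<'E'
from h import *
go([*box(*SL[5]),0.13],yaw=BA)
E
```

```text
t: 21.08
tcp_pos: [0.6312, 0.068, 0.1559]
tool_rot: [-0.478, 0.524, -0.521, 0.475]
force: [1.1, 1.1, -1.5]
finger_gap: 0.464
alt turn [ 0.   -3.14 -0.01]
shift cm [-1.71  2.59  0.1 ] turn [0.006 0.001 0.   ]
```

```bash
python3 -m handwheel '[-1.6,2.6,0.1,0,0,0,2,-1.6,2.6,0.1,0,0,0,2,-1.6,2.6,0.1,0,0,0,2,-1.6,2.6,0.1,0,0,0,2,-1.6,2.6,0.1,0,0,0,2,-1.6,2.6,0.1,0,0,0,2]'
python3 - <<'E'
from h import *
for i in range(3):
    w=snap("wrist","wrist14%d"%i);s=manip.sense();f=fit2(w);zt,r=held(w,'green');T=box(42,-68,f[0]/1000,f[1])
    print(s['tcp_pos'].round(4),r[0],zt,f, "slot",T.round(4),box(*SL[5]).round(4))
go([*box(*SL[5]),0.11],yaw=BA)
E
```

```text
t: 21.58
tcp_pos: [0.6363, 0.0802, 0.1335]
tool_rot: [0.476, -0.523, 0.523, -0.476]
force: [-0.3, 0.5, -1.9]
finger_gap: 0.457
[0.6363 0.0802 0.1337] (-1.766256332397461, -0.3985118865966797) 0.014155185592388042 (array([598.60666069, 156.41457901]), np.float64(-0.10405520073628997), np.float64(1.515535959506451), [4, 3]) slot [0.6333 0.0844] [0.6336 0.0849]
[0.6363 0.0804 0.1338] (-1.6749439239501953, -0.312469482421875) 0.014300151194574978 (array([598.59558388, 156.18476608]), np.float64(-0.10386932791130075), np.float64(1.4888508246508536), [4, 3]) slot [0.6333 0.0842] [0.6336 0.0849]
[0.6363 0.0806 0.1338] (-1.6031322479248047, -0.21177291870117188) 0.014406746440874307 (array([599.01731962, 156.16012507]), np.float64(-0.10696108076206924), np.float64(1.164867697411637), [4, 3]) slot [0.6335 0.0841] [0.6336 0.0849]
alt turn [ 0.000e+00  3.141e+00 -2.000e-03]
shift cm [-0.4   2.38 -0.31] turn [-0.001 -0.    -0.   ]
```

View pics/wrist142.png

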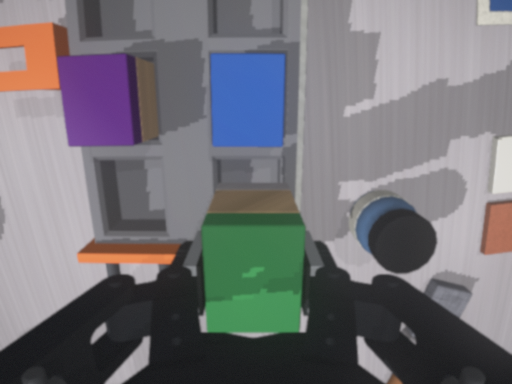

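```bash
python3 -m handwheel '[-0.25,1,-0.3,0,0,0,2,-0.25,2,-0.3,0,0,0,2,-0.25,2.3,-0.3,0,0,0,2,-0.25,2.3,-0.3,0,0,0,2,-0.25,2.3,-0.3,0,0,0,2]'
python3 -c "
from h import *
w=snap('wrist');s=manip.sense();print(s['tcp_pos'],s['force'],held(w,'green')[1][0])
go([0.6335,0.0832,0.070],yaw=-.0945)"
```

```text
t: 22.15
tcp_pos: [0.6327, 0.0846, 0.1094]
tool_rot: [-0.477, 0.523, -0.522, 0.476]
force: [0.3, 0.6, -2.3]
finger_gap: 0.464
[0.63312971 0.08457382 0.10986705] [-0.87312273  0.84501349 -2.0629608 ] (-1.7867107391357422, -0.7756214141845703)
alt turn [ 0.   -3.14 -0.  ]
shift cm [0.13 3.99 0.05] turn [0.    0.002 0.   ]
```

```bash
python3 -m handwheel '[0.12,0.8,0.07,0,0,0,2,0.12,1.6,0.07,0,0,0,2,0.12,2.2,0.07,0,0,0,2,0.12,2.8,0.07,0,0,0,2,0.12,3.4,0.07,0,0,0,2,0.12,4,0.07,0,0,0,2,0.12,4,0.07,0,0,0,2]'
python3 -c "
from h import *
s=manip.sense();print(s['tcp_pos'],s['force'],s['finger_gap'])
go([0.6335,0.0832,0.0665],yaw=-.0945)"
```

```text
t: 22.78
tcp_pos: [0.6327, 0.0833, 0.0685]
tool_rot: [-0.477, 0.523, -0.522, 0.476]
force: [-0.3, 0.2, -2.9]
finger_gap: 0.459
[0.63270699 0.08329546 0.06850943] [-0.28343408  0.23184129 -2.90292358] 0.45919534379485455
alt turn [ 0.    -3.14  -0.004]
shift cm [0.   0.2  0.08] turn [0.003 0.001 0.   ]
```

```bash
python3 -m handwheel '[0,0.2,0,0,0,0,2,0,0.2,0,0,0,0,2,0,0.2,0,0,0,0,4.8,0,0.2,0,0,0,0,5.5,0,0.2,0,0,0,0,6,0,0.2,0,0,0,0,6,0,-2,0,0,0,0,6,0,-5,0,0,0,0,7,0,-9,0,0,0,0,8.5,0,-13,0,0,0,0,8.5]'
python3 -m handwheel '[6,-5,4,0,0,0,8.5,6,-5,4,0,0,0,8.5,6,-5,4,0,0,0,8.5,6,-5,4,0,0,0,8.5,6,-5,4,0,0,0,8.5]'
python3 - <<'E'
from h import *
w=snap("wrist","wrist15");T=snap("top");s=manip.sense();print(s['tcp_pos'],s['force'])
tops(w);print();tops(T);print(fit2(w))
go([.572,-.2425,.15],yaw=np.radians(17.3))
E
```

```text
t: 23.62
tcp_pos: [0.6329, 0.0833, 0.2009]
tool_rot: [-0.477, 0.523, -0.522, 0.476]
force: [1.0, -0.6, -0.1]
finger_gap: 1.002
t: 24.03
tcp_pos: [0.6672, 0.0199, 0.2498]
tool_rot: [-0.476, 0.523, -0.522, 0.476]
force: [-0.4, 0.1, -0.4]
finger_gap: 0.996
[0.66620315 0.02099844 0.24844159] [-0.07808144 -0.78932487  0.74730788]
blue (2776, [207.7, 32.8]) [0.6398 0.1515 0.0815]
purple (2624, [111.4, 31.7]) [0.5554 0.1626 0.0814]
green (2230, [209.9, 110.3]) [0.6336 0.0858 0.0815]

yellow (194, [287.0, 158.5]) [ 0.6857 -0.2425  0.0286]
yellow (224, [289.4, 192.3]) [ 0.5739 -0.2453  0.065 ]
(array([592.81256104, 161.10570526]), np.float64(0.0), np.float64(0.0), [4])
alt turn [2.000e-03 2.747e+00 6.000e-03]
shift cm [27.11  9.86 -6.91] turn [ 0.004 -0.394 -0.001]
```

View pics/wrist15.png

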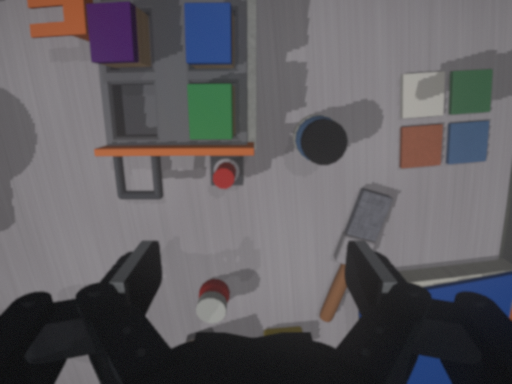

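```bash
python3 -m handwheel '[27,9.5,-6.9,0,-0.394,0,8.5,27,9.5,-6.9,0,-0.394,0,8.5,27,9.5,-6.9,0,-0.394,0,8.5,27,9.5,-6.9,0,-0.394,0,8.5,27,9.5,-6.9,0,-0.394,0,8.5,27,9.5,-6.9,0,-0.394,0,8.5,27,9.5,-6.9,0,-0.394,0,8.5,27,9.5,-6.9,0,-0.394,0,8.5,27,9.5,-6.9,0,-0.394,0,8.5,27,9.5,-6.9,0,-0.394,0,8.5]'
python3 - <<'E'
from h import *
w=snap("wrist","wrist16");s=manip.sense();print(s['tcp_pos'])
P=worldmap(w)
for b in blobs(mask(w,'yellow'),300):
    m=b[3]&(abs(P[:,:,2]-.065)<.004)
    if m.sum()<300: continue
    cn=max(cv2.findContours(m.astype(np.uint8),0,2)[0],key=cv2.contourArea).reshape(-1,2)
    W=onz(w,cn,.065)[:,:2]*1000;r=cv2.minAreaRect(W.astype(np.float32));print(r,b[1])
go([.572,-.2425,.0475],yaw=np.radians(17.3))
E
```

```text
t: 24.97
tcp_pos: [0.5735, -0.2412, 0.1541]
tool_rot: [-0.569, 0.421, -0.418, 0.569]
force: [1.0, -0.4, 1.0]
finger_gap: 0.999
[ 0.57419969 -0.24069733  0.15472078]
((573.0405883789062, -241.5701141357422), (38.58418273925781, 48.90648651123047), 17.236522674560547) [252.2, 201.9]
alt turn [-3.000e-03 -3.141e+00 -1.000e-03]
shift cm [ 0.13 10.72 -0.26] turn [ 0.001  0.    -0.002]
```

View pics/wrist16.png

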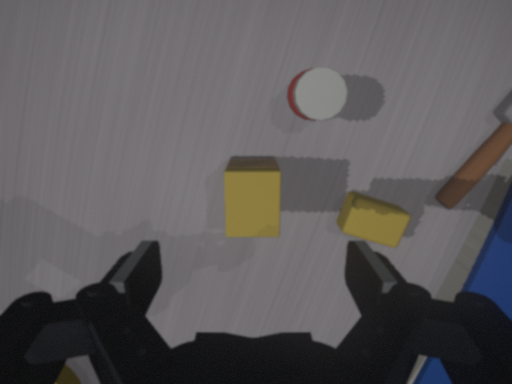

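```bash
python3 -m handwheel '[0.1,3,-0.2,0,0,0,7,0.1,6,-0.2,0,0,0,7,0.1,8.5,-0.2,0,0,0,7,0.1,10,-0.2,0,0,0,7,0.1,10.7,-0.2,0,0,0,7,0.1,10.7,-0.2,0,0,0,7,0.1,10.7,-0.2,0,0,0,7]'
python3 -m handwheel '[0,0,0,0,0,0,2,0,0,0,0,0,0,2,0,0,0,0,0,0,2,0,0,0,0,0,0,2,0,0,0,0,0,0,2,0,0,0,0,0,0,2,0,0,0,0,0,0,2]' 50
python3 -m handwheel '[0,-3,0,0,0,0,2,0,-6,0,0,0,0,2,0,-10,0,0,0,0,2,0,-12,0,0,0,0,2,0,-12,0,0,0,0,2,0,-12,0,0,0,0,2]'
python3 - <<'E'
from h import *
w=snap("wrist","wrist17");s=manip.sense();print(s['tcp_pos'],s['finger_gap'],held(w,'yellow'))
go([*box(*SL[4]),0.15],yaw=BA)
E
```

```text
t: 25.6
tcp_pos: [0.5735, -0.2431, 0.0488]
tool_rot: [-0.57, 0.419, -0.419, 0.57]
force: [0.1, -0.5, -0.2]
finger_gap: 0.821
t: 26.18
tcp_pos: [0.5737, -0.2447, 0.0498]
tool_rot: [-0.569, 0.418, -0.421, 0.569]
force: [0.7, 1.4, 6.1]
finger_gap: 0.46
t: 26.68
tcp_pos: [0.5728, -0.2445, 0.1695]
tool_rot: [-0.569, 0.419, -0.42, 0.569]
force: [-0.5, -0.3, -1.7]
finger_gap: 0.462
[ 0.57178705 -0.24381828  0.16775775] 0.45825912656900836 (np.float64(0.016310408004118954), ((-2.115144729614258, 0.8826484680175781), (40.28173828125, 50.668312072753906), 89.89948272705078))
alt turn [-1.000e-03 -2.746e+00 -1.000e-03]
shift cm [-32.8    1.8    7.89] turn [ 0.001  0.395 -0.001]
```

View pics/wrist17.png

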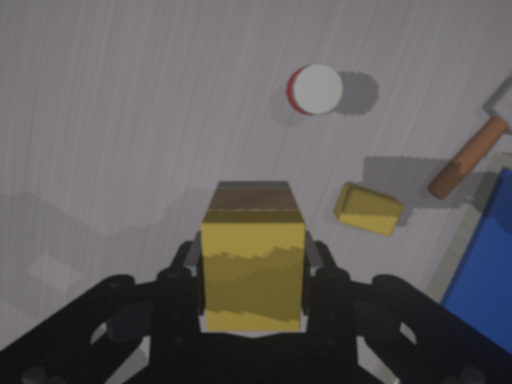

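```bash
python3 -m handwheel '[-32.8,1,8,0,0.395,0,2,-32.8,1,8,0,0.395,0,2,-32.8,1,8,0,0.395,0,2,-32.8,1,8,0,0.395,0,2,-32.8,1,8,0,0.395,0,2,-32.8,1,8,0,0.395,0,2,-32.8,1,8,0,0.395,0,2,-32.8,1.5,8,0,0.395,0,2,-32.8,2.5,8,0,0.395,0,2,-32.8,3.5,8,0,0.395,0,2]'
python3 -m handwheel '[0,0,0,0,0,0,2,0,0,0,0,0,0,2,0,0,0,0,0,0,2,0,0,0,0,0,0,2]'
python3 - <<'E'
from h import *
for i in range(3):
    w=snap("wrist","wrist18%d"%i);s=manip.sense();f=fit2(w);zt,r=held(w,'yellow');T=box(*SL[4],f[0]/1000,f[1])
    print(s['tcp_pos'].round(4),r[0],zt,f, "slot",T.round(4),box(*SL[4]).round(4));tops(w,('blue','purple','green'))
go([*box(*SL[4]),0.11],yaw=BA)
E
```

```text
t: 27.57
tcp_pos: [0.5495, 0.0957, 0.1308]
tool_rot: [-0.478, 0.523, -0.521, 0.476]
force: [-0.7, -1.0, -1.2]
finger_gap: 0.463
t: 27.9
tcp_pos: [0.5523, 0.0911, 0.1332]
tool_rot: [0.475, -0.523, 0.524, -0.475]
force: [0.7, 0.4, -1.5]
finger_gap: 0.46
[0.5524 0.0913 0.1335] (-2.7029380798339844, -0.35231971740722656) 0.014392629635703147 (array([595.63002071, 158.72630435]), np.float64(-0.08447932529326435), np.float64(0.22139284202182807), [5, 2]) slot [0.548  0.0945] [0.55   0.0929]
blue (6773, [395.6, 104.4]) [0.6372 0.1528 0.0814]
purple (6661, [244.3, 97.8]) [0.5543 0.1636 0.0815]
green (4741, [385.0, 216.8]) [0.6321 0.0867 0.0815]
[0.5523 0.0915 0.1336] (-2.8645381927490234, -0.21855926513671875) 0.014503865203303407 (array([595.66927472, 159.00677411]), np.float64(-0.08760302424848507), np.float64(0.2698459228778347), [5, 2]) slot [0.5479 0.0949] [0.55   0.0929]
blue (6741, [395.4, 104.5]) [0.6372 0.1528 0.0814]
purple (6642, [244.2, 98.3]) [0.5543 0.1635 0.0815]
green (4739, [384.7, 216.8]) [0.6321 0.0866 0.0815]
[0.5522 0.0918 0.1336] (-2.849925994873047, -0.18922805786132812) 0.01457074788812912 (array([595.61085188, 158.3876229 ]), np.float64(-0.085151220343237), np.float64(0.29714388365619016), [5, 2]) slot [0.548  0.0942] [0.55   0.0929]
blue (6721, [395.4, 105.1]) [0.6373 0.1528 0.0814]
purple (6643, [244.4, 98.7]) [0.5544 0.1634 0.0815]
green (4714, [384.6, 217.2]) [0.6322 0.0865 0.0815]
alt turn [ 0.00e+00  3.14e+00 -2.00e-03]
shift cm [-0.09  2.36 -0.24] turn [-0.001 -0.001 -0.   ]
```

View pics/wrist182.png

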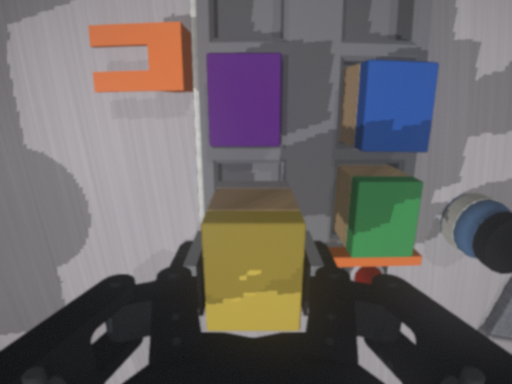

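Run:
```python
from h import *
w=snap("wrist");P=worldmap(w)
m=(abs(P[:,:,2]-.045)<.004)
for v in (168,174,180): 
    r=m[v,195:310]; print(v,''.join('#' if x else '.' for x in r))
c=[''.join('#' if x else '.' for x in m[140:200,u]) for u in (235,250,265)];print(c)
save(w,"w19z",(180,130,330,220),5)
Rm=R.from_euler('z',BA).as_matrix()[:2,:2]
def loc(uv,z=.045): return ((onz(w,uv,z)[:,:2]-BO)@Rm*1000).round(1)
print(loc([[210,174],[289,174],[250,157]]))
```

```text
168 ........###############...............................................................#################.###########
174 ........###############...............................................................#############################
180 ........###############................................................................############################
['.......#################....................................', '.......#################....................................', '.......#################....................................']
[[-69.7 -47.5]
 [-14.8 -47.7]
 [-41.8 -35.7]]
```

View pics/w19z.png

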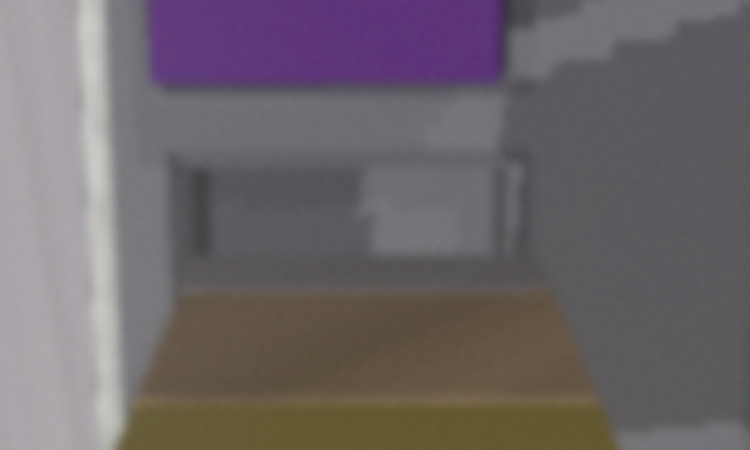

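Run:
```python
from h import *
w=snap("wrist");s=manip.sense()
Rm=R.from_euler('z',BA).as_matrix()[:2,:2]
def loc(uv,z=.042): return ((onz(w,uv,z)[:,:2]-BO)@Rm*1000).round(1)
print(loc([[217.5,174],[280.5,174],[250,163.5]]),((s['tcp_pos'][:2]-BO)@Rm*1000).round(1),s['tcp_pos'],held(w,'yellow')[1][0])
# block bottom edge near: camera-facing face bottom edge at v~187?
```

```text
[[-65.  -48. ]
 [-20.6 -48.1]
 [-42.  -40.6]] [-39.9 -68.5] [0.55203498 0.09220033 0.13360242] (-2.8668785095214844, -0.17629623413085938)
```

```bash
python3 -c "
from h import *
t=box(-42.4,-70.5);print(t)
go([*t,0.112],yaw=BA)"
```

```text
[0.54933684 0.0904154 ]
alt turn [ 0.000e+00  3.141e+00 -1.000e-03]
shift cm [ 0.2   2.16 -0.25] turn [-0.001 -0.001 -0.   ]
```

```bash
python3 -m handwheel '[0.2,1,-0.25,0,0,0,2,0.2,2,-0.25,0,0,0,2,0.2,2.2,-0.25,0,0,0,2,0.2,2.2,-0.25,0,0,0,2,0.2,2.2,-0.25,0,0,0,2]'
python3 -c "
from h import *
w=snap('wrist');s=manip.sense();print(s['tcp_pos'],s['force'],held(w,'yellow')[1][0])
go([0.5493,0.0904,0.070],yaw=-.0945)"
```

```text
t: 28.57
tcp_pos: [0.5491, 0.0911, 0.111]
tool_rot: [-0.476, 0.523, -0.523, 0.476]
force: [-0.2, 0.7, -1.5]
finger_gap: 0.457
[0.54931266 0.09112708 0.11125821] [ 0.29846584 -1.1767091  -1.38878999] (-2.796710968017578, -0.5089550018310547)
alt turn [-0.    -3.141  0.   ]
shift cm [0.07 4.13 0.  ] turn [-0.     0.001 -0.   ]
```

```bash
python3 -m handwheel '[0.07,0.8,0,0,0,0,2,0.07,1.6,0.05,0,0,0,2,0.07,2.2,0.05,0,0,0,2,0.07,2.8,0.05,0,0,0,2,0.07,3.4,0.05,0,0,0,2,0.07,4.1,0.05,0,0,0,2,0.07,4.1,0.05,0,0,0,2]'
python3 -c "
from h import *
s=manip.sense();print(s['tcp_pos'],s['force'],s['finger_gap'])
go([0.5493,0.0904,0.0665],yaw=-.0945)"
```

```text
t: 29.2
tcp_pos: [0.5485, 0.0903, 0.0686]
tool_rot: [-0.477, 0.524, -0.522, 0.475]
force: [-0.7, 0.3, -1.4]
finger_gap: 0.468
[0.54853119 0.09031194 0.06855533] [-0.74665733  0.30396766 -1.44066428] 0.46834277891903914
alt turn [ 0.    -3.141 -0.004]
shift cm [-0.02  0.21  0.08] turn [0.003 0.    0.   ]
```

```bash
python3 -m handwheel '[0,0.2,0,0,0,0,2,0,0.2,0,0,0,0,2,0,0.2,0,0,0,0,4.8,0,0.2,0,0,0,0,5.5,0,0.2,0,0,0,0,6,0,0.2,0,0,0,0,6,0,-2,0,0,0,0,6,0,-5,0,0,0,0,7,0,-9,0,0,0,0,7,0,-13,0,0,0,0,7]'
python3 -m handwheel '[5,-3,7,0,0,0,8.5,5,-3,7,0,0,0,8.5,5,-3,7,0,0,0,8.5,5,-3,7,0,0,0,8.5,5,-3,7,0,0,0,8.5,5,-3,7,0,0,0,8.5]'
python3 - <<'E'
from h import *
w=snap("wrist","wrist20");T=snap("top","top20");S=snap("side","side20");s=manip.sense();print(s['tcp_pos'],s['force'])
tops(w);print();tops(T)
P=worldmap(w)
for b in blobs(mask(w,'red'),40):
    m=b[3]; p=np.nanmedian(P[m],0); print('red',b[:3],p.round(4))
E
```

```text
t: 30.03
tcp_pos: [0.5486, 0.0903, 0.2011]
tool_rot: [-0.477, 0.524, -0.522, 0.475]
force: [1.0, 0.6, 0.2]
finger_gap: 0.82
t: 30.53
tcp_pos: [0.6123, 0.0349, 0.2289]
tool_rot: [-0.477, 0.524, -0.522, 0.475]
force: [-0.4, -0.0, -0.9]
finger_gap: 0.994
[0.61285905 0.0350766  0.22916268] [ 0.69177084  0.60024096 -0.2969836 ]
blue (3218, [274.4, 39.8]) [0.6396 0.1514 0.0814]
purple (3087, [168.7, 36.8]) [0.555  0.1627 0.0815]
green (2596, [273.2, 123.0]) [0.6333 0.0855 0.0814]
yellow (2797, [176.3, 123.8]) [0.551  0.0927 0.0814]

blue (202, [159.1, 170.0]) [0.6378 0.1487 0.0817]
yellow (194, [287.0, 158.5]) [ 0.6853 -0.2426  0.0282]
red (491, [281.1, 190.8], [271, 177, 23, 28]) [0.6366 0.0216 0.0713]
red (308, [256.1, 303.9], [242, 296, 30, 19]) [ 0.5988 -0.1376  0.0165]
```

View pics/wrist20.png

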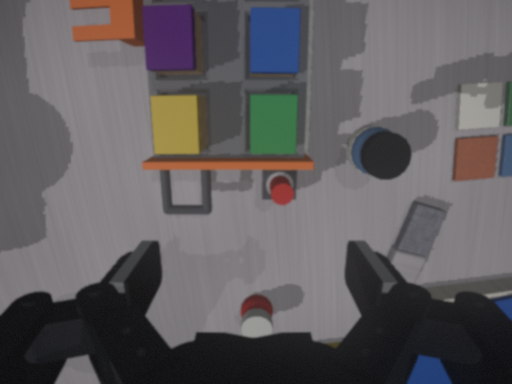

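View pics/top20.png

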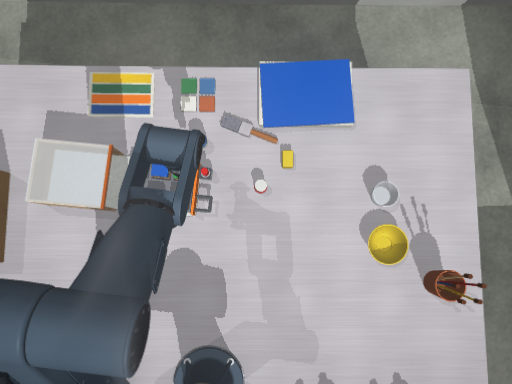

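Run:
```python
from h import *
Rm=R.from_euler('z',BA).as_matrix()[:2,:2]
for i in range(2):
    w=snap("wrist");P=worldmap(w)
    m=(mask(w,'red',90)>0)&(abs(P[:,:,2]-.0715)<.004)&(abs(P[:,:,1]-.02)<.03)
    cn=max(cv2.findContours(m.astype(np.uint8),0,2)[0],key=cv2.contourArea).reshape(-1,2)
    W=onz(w,cn,.072)[:,:2]*1000;c,r=cv2.minEnclosingCircle(W.astype(np.float32));print('pin top',c,r,(Rm.T@(np.array(c)/1000-BO)*1000).round(1),np.nanmedian(P[m][:,2]))
L=(P[:,:,:2]-BO)@Rm*1000
def rng(m,n): print(n,m.sum(),np.nanpercentile(L[m],[1,50,99],axis=0).round(1).tolist(),np.nanpercentile(P[m][:,2],[1,50,99]).round(4))
or_=mask(w,'orange',120)>0
rng(or_&(abs(P[:,:,2]-.06)<.003)&(abs(L[:,:,1]+105)<20),'panel top')
rng((abs(P[:,:,2]-.06)<.003)&(abs(L[:,:,1]+105)<20)&(abs(L[:,:,0]-0)<20),'panel mid')
rng((abs(P[:,:,2]-.045)<.004)&(L[:,:,1]<-115)&(L[:,:,1]>-180)&(abs(L[:,:,0]+42)<40),'handle')
rng((abs(P[:,:,2]-.033)<.004)&(L[:,:,1]<-108)&(L[:,:,1]>-160)&(abs(L[:,:,0]-42)<30),'tongue')
rng((P[:,:,2]>.052)&(P[:,:,2]<.065)&(L[:,:,0]>60)&(L[:,:,0]<150)&(abs(L[:,:,1]+110)<60),'glaze')
go([.635,.02,.12],yaw=BA)
```

```text
pin top (636.833984375, 19.591012954711914) 10.819710731506348 [  51.4 -132.8] 0.07158929820115012
pin top (636.9163208007812, 19.72359275817871) 11.054899215698242 [  51.5 -132.6] 0.0715276927584142
panel top 1383 [[-79.3, -112.4], [0.9, -108.3], [79.9, -104.7]] [0.0572 0.0595 0.0612]
panel mid 365 [[-19.2, -112.6], [-0.0, -108.5], [19.1, -104.7]] [0.0572 0.0595 0.0611]
handle 1133 [[-70.2, -164.1], [-44.1, -147.3], [-18.9, -116.6]] [0.0413 0.0448 0.0469]
tongue 411 [[34.0, -150.5], [43.8, -127.5], [69.3, -118.7]] [0.0322 0.0337 0.0369]
glaze 1051 [[61.1, -119.9], [138.6, -103.2], [149.8, -78.4]] [0.0524 0.0593 0.061 ]
alt turn [-0.00e+00 -3.14e+00 -3.00e-03]
shift cm [ 1.28 10.95  2.29] turn [ 0.002  0.002 -0.   ]
```

```bash
python3 -c "
from h import *
go([.6366,.0185,.11],yaw=BA)"
python3 -m handwheel '[1.4,3,2.4,0,0,0,4.5,1.4,6,2.4,0,0,0,4.5,1.4,9,2.4,0,0,0,4.5,1.4,11,2.4,0,0,0,4.5,1.4,11.9,2.4,0,0,0,4.5,1.4,11.9,2.4,0,0,0,4.5,1.4,11.9,2.4,0,0,0,4.5,1.4,11.9,2.4,0,0,0,4.5]'
python3 - <<'E'
from h import *
w=snap("wrist","wrist21");s=manip.sense();print(s['tcp_pos'],s['finger_gap'])
P=worldmap(w);m=(mask(w,'red',90)>0)&(abs(P[:,:,2]-.0715)<.005)&(abs(P[:,:,1]-.02)<.03);print(m.sum())
if m.sum()>50:
    cn=max(cv2.findContours(m.astype(np.uint8),0,2)[0],key=cv2.contourArea).reshape(-1,2)
    W=onz(w,cn,.072)[:,:2]*1000;print(cv2.minEnclosingCircle(W.astype(np.float32)))
go([.6366,.0185,.06],yaw=BA)
E
```

```text
alt turn [-0.00e+00 -3.14e+00 -3.00e-03]
shift cm [ 1.41 11.95  2.47] turn [ 0.002  0.002 -0.   ]
t: 31.45
tcp_pos: [0.6383, 0.0178, 0.1128]
tool_rot: [0.475, -0.522, 0.524, -0.477]
force: [0.4, 0.3, 0.5]
finger_gap: 0.525
[0.63838221 0.01775574 0.11306913] 0.5287962900734504
1087
((637.182861328125, 20.018892288208008), 11.411029815673828)
alt turn [ 0.    -3.141  0.006]
shift cm [-0.06  5.31 -0.2 ] turn [-0.004  0.001  0.   ]
```

View pics/wrist21.png

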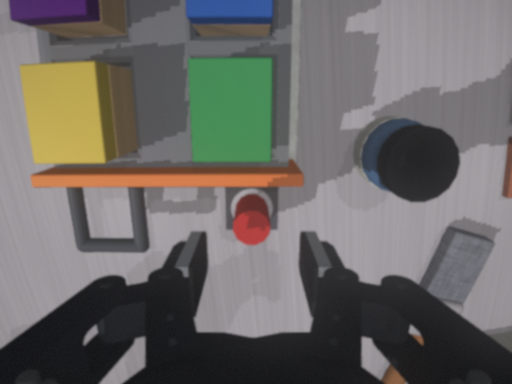

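```bash
python3 -m handwheel '[-0.1,1.5,-0.13,0,0,0,4.5,-0.1,3,-0.13,0,0,0,4.5,-0.1,4.2,-0.13,0,0,0,4.5,-0.1,5,-0.13,0,0,0,4.5,-0.1,5.3,-0.13,0,0,0,4.5,-0.1,5.3,-0.13,0,0,0,4.5,-0.1,5.3,-0.13,0,0,0,4.5]'
python3 -m handwheel '[0,0,0,0,0,0,1,0,0,0,0,0,0,1,0,0,0,0,0,0,1,0,0,0,0,0,0,1,0,0,0,0,0,0,1,0,0,0,0,0,0,1]' 40
```

```text
t: 32.08
tcp_pos: [0.6363, 0.0188, 0.0586]
tool_rot: [0.476, -0.523, 0.523, -0.476]
force: [0.1, 1.2, 0.1]
finger_gap: 0.527
t: 32.58
tcp_pos: [0.6366, 0.0188, 0.059]
tool_rot: [0.476, -0.522, 0.523, -0.476]
force: [1.0, -0.9, 4.5]
finger_gap: 0.248
```

```bash
python3 -m handwheel '[0,-0.8,0,0,0,0,1,0,-1.6,0,0,0,0,1,0,-2.4,0,0,0,0,1,0,-3.2,0,0,0,0,1,0,-4,0,0,0,0,1,0,-5,0,0,0,0,1,0,-6,0,0,0,0,1,0,-8,0,0,0,0,1,0,-10,0,0,0,0,1,0,-10,0,0,0,0,1]'
python3 - <<'E'
from h import *
w=snap("wrist","wrist22");S=snap("side");s=manip.sense();print(s['tcp_pos'],s['finger_gap'],s['force'])
save(S,"side22",(130,130,400,320),2.9)
print(box(-119,30));go([*box(-119,30),.16],yaw=BA)
E
```

```text
t: 33.42
tcp_pos: [0.6383, 0.0187, 0.163]
tool_rot: [0.474, -0.521, 0.525, -0.478]
force: [1.1, -0.0, 0.7]
finger_gap: 0.242
[0.6361458  0.01890466 0.15944535] 0.23936306225038448 [ 0.53586525  0.21074138 -0.73845947]
[0.48256174 0.19769492]
alt turn [ 0.000e+00 -3.141e+00  3.000e-03]
shift cm [-16.36  -0.09 -16.97] turn [-0.002  0.001  0.   ]
```

View pics/wrist22.png

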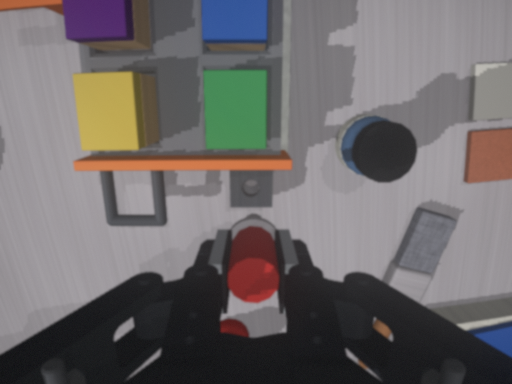

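View pics/side22.png

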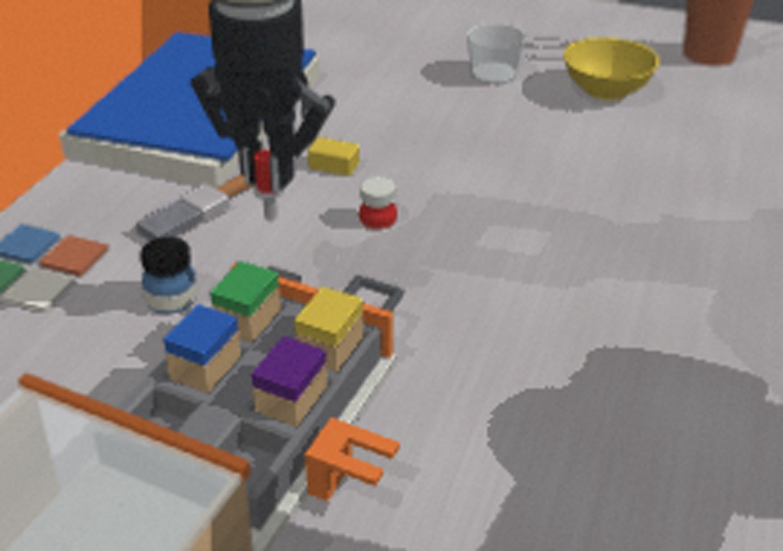

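```bash
python3 -m handwheel '[-16.2,0,-17,0,0,0,1,-16.2,0,-17,0,0,0,1,-16.2,0,-17,0,0,0,1,-16.2,0,-17,0,0,0,1,-16.2,0,-17,0,0,0,1,-16.2,0,-17,0,0,0,1,-16.2,0,-17,0,0,0,1,-16.2,0,-17,0,0,0,1,-16.2,0,-17,0,0,0,1]'
python3 - <<'E'
from h import *
w=snap("wrist","wrist23");s=manip.sense();print(s['tcp_pos'],s['finger_gap'],s['force'])
go([*box(-119,30),.12],yaw=BA)
E
```

```text
t: 34.27
tcp_pos: [0.4821, 0.196, 0.1577]
tool_rot: [0.476, -0.523, 0.523, -0.476]
force: [0.9, 0.5, -0.0]
finger_gap: 0.242
[0.48266144 0.19556525 0.15780925] 0.2408485445205951 [ 0.26039304  0.25718102 -0.01153154]
alt turn [-0.     3.141 -0.   ]
shift cm [-0.21  3.78 -0.03] turn [-0. -0.  0.]
```

View pics/wrist23.png

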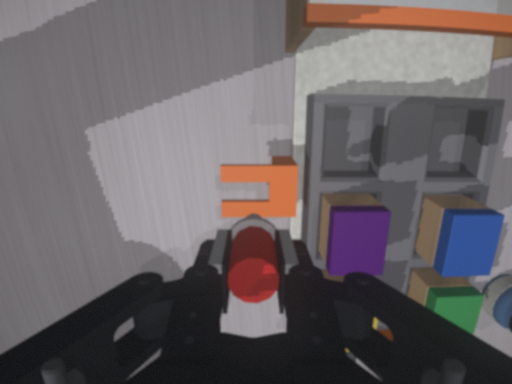

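```bash
cat > notch.py <<'E'
from h import *
Rm=R.from_euler('z',BA).as_matrix()[:2,:2]
for i in range(2):
    w=snap("wrist");s=manip.sense();P=worldmap(w);L=(P[:,:,:2]-BO)@Rm*1000
    m=(mask(w,'orange',100)>0)&(abs(P[:,:,2]-.045)<.003)&(abs(L[:,:,0]+115)<40)&(abs(L[:,:,1]-30)<35)
    x=L[:,:,0];y=L[:,:,1]
    print('plate x',np.percentile(x[m],[.5,99.5]).round(1),'y',np.percentile(y[m],[.5,99.5]).round(1))
    up=m&(x<-115)&(y>30);lo=m&(x<-115)&(y<30);bk=m&(abs(y-30)<5)
    print('upper arm y min',np.percentile(y[up],2).round(1),'lower arm y max',np.percentile(y[lo],98).round(1) if lo.any() else None,'closed end x',np.percentile(x[bk],2).round(1) if bk.any() else None)
    r=(mask(w,'red',90)>0);zt=np.nanpercentile(P[r&(P[:,:,2]>s['tcp_pos'][2]-.02)][:,2],70)
    rt=r&(abs(P[:,:,2]-zt)<.003);cn=max(cv2.findContours(rt.astype(np.uint8),0,2)[0],key=cv2.contourArea).reshape(-1,2)
    W=onz(w,cn,zt);Lt=R.from_quat(s['tool_rot']).inv().apply(W-s['tcp_pos'])*1000
    print('pin top rel tool',cv2.minEnclosingCircle(Lt[:,[0,2]].astype(np.float32)),'dz',zt-s['tcp_pos'][2],'tcp local',(Rm.T@(s['tcp_pos'][:2]-BO)*1000).round(1),s['tcp_pos'].round(4))
E
python3 notch.py
```

```text
plate x [-144.5  -86. ] y [ 9.3 50.6]
upper arm y min 37.9 lower arm y max 21.7 closed end x -107.2
pin top rel tool ((-1.5074864625930786, -0.4256141781806946), 11.557916641235352) dz 0.012334520057513176 tcp local [-118.5   27.7] [0.4829 0.1953 0.1579]
plate x [-145.   -85.9] y [ 9.2 50.5]
upper arm y min 38.4 lower arm y max 21.6 closed end x -106.9
pin top rel tool ((-1.4976519346237183, -0.03997933864593506), 11.683184623718262) dz 0.012377511420311321 tcp local [-118.4   27.6] [0.4829 0.1952 0.1579]
```

```bash
python3 -c "
from h import *
t=box(-119,28.5);print(t);go([*t,.112],yaw=BA)"
```

```text
[0.4824202  0.19620161]
alt turn [-0.00e+00  3.14e+00 -1.00e-03]
shift cm [-0.09  4.59 -0.06] turn [-0.    -0.001  0.   ]
```

```bash
python3 -m handwheel '[-0.09,1.5,-0.06,0,0,0,1,-0.09,3,-0.06,0,0,0,1,-0.09,4.3,-0.06,0,0,0,1,-0.09,4.6,-0.06,0,0,0,1,-0.09,4.6,-0.06,0,0,0,1,-0.09,4.6,-0.06,0,0,0,1]'
python3 notch.py; python3 -c "
from h import *
w=snap('wrist','wrist24');t=box(-119,28.5);go([*t,.073],yaw=BA)"
```

```text
t: 34.92
tcp_pos: [0.482, 0.1966, 0.1123]
tool_rot: [0.476, -0.523, 0.523, -0.476]
force: [0.2, 0.5, -0.1]
finger_gap: 0.245
plate x [-144.7  -85.8] y [10.9 50.7]
upper arm y min 38.5 lower arm y max 21.8 closed end x -106.8
pin top rel tool ((-1.0619562864303589, -0.439223051071167), 11.557585716247559) dz 0.012068464258089884 tcp local [-119.4   29.1] [0.4821 0.1968 0.1126]
plate x [-144.7  -85.8] y [11.1 50.8]
upper arm y min 38.0 lower arm y max 21.7 closed end x -107.2
pin top rel tool ((-1.1618609428405762, -0.396460622549057), 11.603948593139648) dz 0.012206289814566049 tcp local [-119.3   29.2] [0.4821 0.1969 0.1128]
alt turn [-1.000e-03 -3.141e+00  3.000e-03]
shift cm [0.08 4.   0.04] turn [-0.002  0.    -0.   ]
```

View pics/wrist24.png

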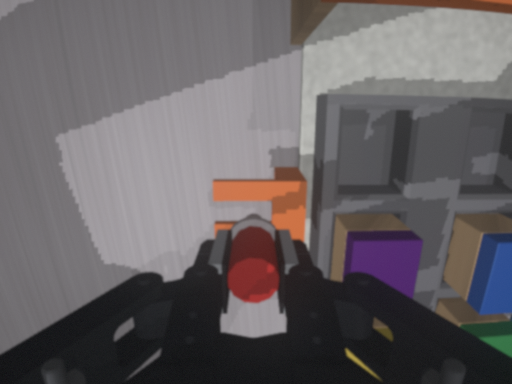

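```bash
python3 -m handwheel '[0.04,0.8,0.04,0,0,0,1,0.04,1.6,0.04,0,0,0,1,0.04,2.4,0.04,0,0,0,1,0.04,3.2,0.04,0,0,0,1,0.04,3.8,0.04,0,0,0,1,0.04,4,0.04,0,0,0,1,0.04,4,0.04,0,0,0,1]'
python3 -c "
from h import *
s=manip.sense();print(s['tcp_pos'],s['force'],s['finger_gap']);S=snap('side');save(S,'side25',(190,180,320,310),5)
go([*box(-119,28.7),.071],yaw=BA)"
```

```text
t: 35.65
tcp_pos: [0.4811, 0.1966, 0.0712]
tool_rot: [-0.477, 0.523, -0.523, 0.475]
force: [-0.8, 0.4, -0.8]
finger_gap: 0.245
[0.4810809  0.1965512  0.07117924] [-0.83215127  0.39755014 -0.79203162] 0.24473907860684618
alt turn [ 0.000e+00 -3.141e+00 -2.000e-03]
shift cm [0.01 0.07 0.11] turn [0.001 0.001 0.   ]
```

View pics/side25.png

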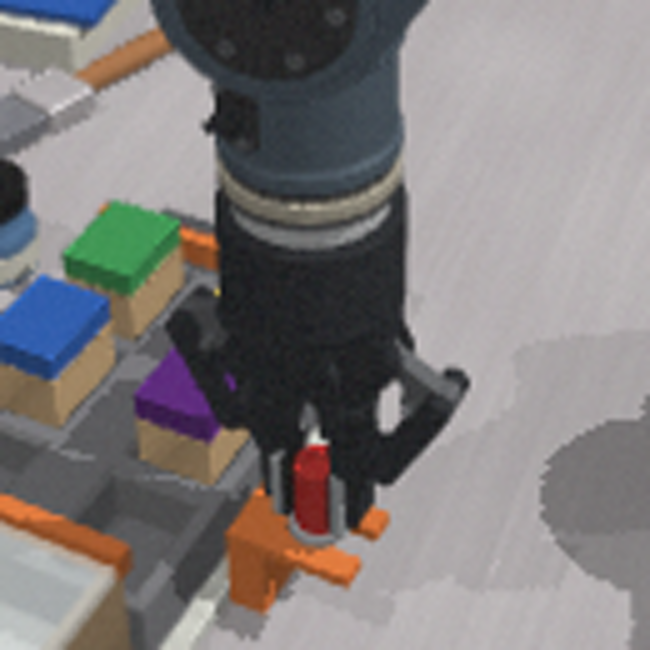

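```bash
python3 -m handwheel '[0,0.05,0.1,0,0,0,1,0,0.05,0.1,0,0,0,1]'
python3 -m handwheel '[0,0,0,0,0,0,2.4,0,0,0,0,0,0,3,0,0,0,0,0,0,4,0,0,0,0,0,0,4.5,0,0,0,0,0,0,4.5,0,-3,0,0,0,0,4.5,0,-7,0,0,0,0,4.5,0,-11,0,0,0,0,4.5,0,-15,0,0,0,0,4.5,0,-15,0,0,0,0,4.5]'
python3 -m handwheel '[6,-3,5,0,0,0,4.5,6,-3,5,0,0,0,4.5,6,-3,5,0,0,0,4.5,6,-3,5,0,0,0,4.5]'
python3 - <<'E'
from h import *
w=snap("wrist","wrist26");S=snap('side');save(S,'side26',(190,180,320,310),5)
Rm=R.from_euler('z',BA).as_matrix()[:2,:2];P=worldmap(w);L=(P[:,:,:2]-BO)@Rm*1000
r=(mask(w,'red',90)>0)&(abs(L[:,:,0]+119)<30)&(abs(L[:,:,1]-30)<30);zt=np.nanpercentile(P[r][:,2],80);rt=r&(abs(P[:,:,2]-zt)<.003)
cn=max(cv2.findContours(rt.astype(np.uint8),0,2)[0],key=cv2.contourArea).reshape(-1,2);W=onz(w,cn,zt)[:,:2]
c,rr=cv2.minEnclosingCircle((((W-BO)@Rm)*1000).astype(np.float32));print('pin top local',c,rr,zt,manip.sense()['tcp_pos'])
tops(w)
E
```

```text
t: 35.87
tcp_pos: [0.4832, 0.1966, 0.0719]
tool_rot: [0.476, -0.523, 0.523, -0.476]
force: [1.0, 1.0, -1.4]
finger_gap: 0.241
t: 36.7
tcp_pos: [0.4872, 0.1976, 0.2291]
tool_rot: [0.471, -0.52, 0.526, -0.481]
force: [0.1, 0.2, -0.0]
finger_gap: 0.527
t: 37.03
tcp_pos: [0.5285, 0.1306, 0.2526]
tool_rot: [0.474, -0.523, 0.524, -0.476]
force: [-1.3, -0.0, -0.4]
finger_gap: 0.525
pin top local (-117.97762298583984, 29.370697021484375) 11.013769149780273 0.0829645283181581 [0.5258089  0.1321898  0.25101253]
blue (2238, [364.4, 143.0]) [0.637  0.1525 0.0814]
purple (2118, [275.7, 139.3]) [0.5534 0.1639 0.0815]
green (1696, [358.8, 208.7]) [0.6312 0.0871 0.0815]
yellow (1966, [276.4, 209.5]) [0.5486 0.0945 0.0816]
```

View pics/wrist26.png

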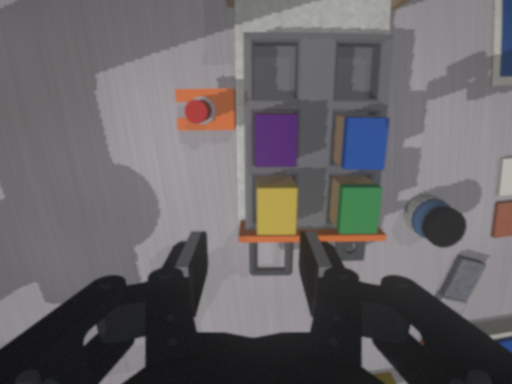

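View pics/side26.png

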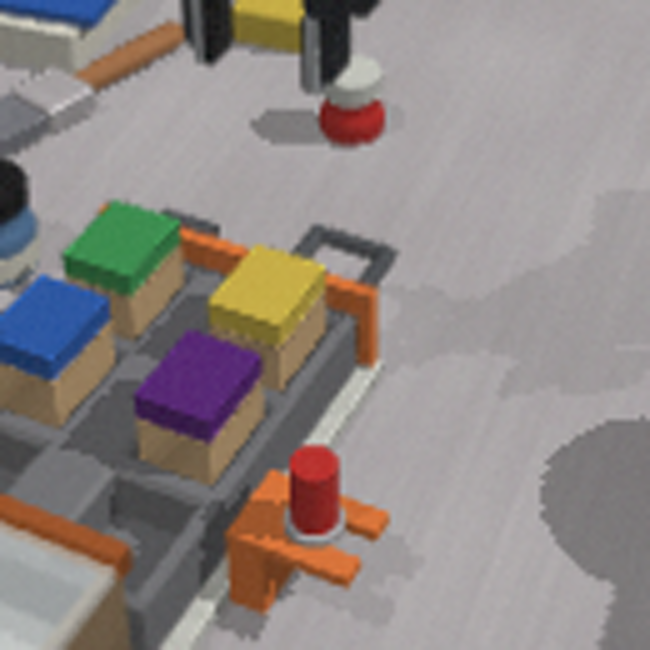

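```bash
python3 -c "
from h import *
t=box(-36,-197);print(t);go([*t,.12],yaw=BA)"
```

```text
[ 0.54377182 -0.03612409]
alt turn [0.000e+00 3.141e+00 3.000e-03]
shift cm [16.59 13.09  3.41] turn [ 0.002 -0.    -0.   ]
```

```bash
python3 -m handwheel '[4,0,3.4,0,0,0,0,8,1,3.4,0,0,0,0,12,3,3.4,0,0,0,0,16,6,3.4,0,0,0,0,16.6,10,3.4,0,0,0,0,16.6,13,3.4,0,0,0,0,16.6,13,3.4,0,0,0,0,16.6,13,3.4,0,0,0,0,16.6,13,3.4,0,0,0,0]' 40
python3 - <<'E'
from h import *
w=snap("wrist","wrist27");s=manip.sense();print(s['tcp_pos'],s['finger_gap'])
Rm=R.from_euler('z',BA).as_matrix()[:2,:2];P=worldmap(w);L=(P[:,:,:2]-BO)@Rm*1000
m=(abs(P[:,:,2]-.0445)<.004)&(L[:,:,1]<-118)&(L[:,:,1]>-180)&(abs(L[:,:,0]+42)<40)
print('handle',np.percentile(L[m],[1,50,99],axis=0).round(1).tolist(),(Rm.T@(s['tcp_pos'][:2]-BO)*1000).round(1))
go([*box(-36,-195),.047],yaw=BA)
E
```

```text
t: 37.88
tcp_pos: [0.5454, -0.0351, 0.1226]
tool_rot: [0.476, -0.523, 0.523, -0.477]
force: [0.6, -0.5, 0.7]
finger_gap: -0.0
[ 0.54629542 -0.03525392  0.12378066] 0.0012473278377823996
handle [[-70.4, -164.5], [-45.2, -147.1], [-19.8, -118.6]] [ -33.6 -195.9]
alt turn [ 1.000e-03 -3.139e+00  6.000e-03]
shift cm [-0.09  7.68 -0.27] turn [-0.004  0.002  0.   ]
```

View pics/wrist27.png

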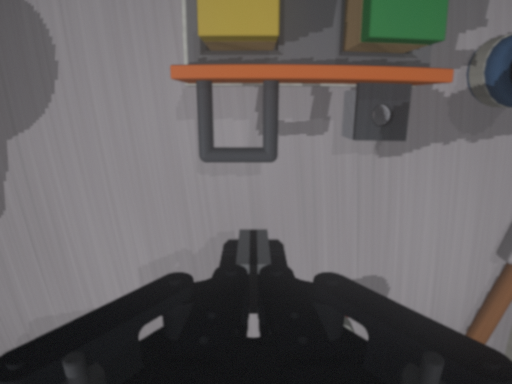

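```bash
python3 -m handwheel '[0,3,-0.5,0,0,0,0,0,6,-0.5,0,0,0,0,0,7.5,-0.5,0,0,0,0,0,7.7,-0.5,0,0,0,0,0,7.7,-0.5,0,0,0,0,0,7.7,-0.5,0,0,0,0]'
python3 -m handwheel '[-0.5,0,0,0,0,0,0,-1,0,0,0,0,0,0,-1.5,0,0,0,0,0,0,-2,0,0,0,0,0,0,-2.5,0,0,0,0,0,0,-3,0,0,0,0,0,0]'
python3 -c "
from h import *
s=manip.sense();Rm=R.from_euler('z',BA).as_matrix()[:2,:2];print(s['tcp_pos'],s['force'],(Rm.T@(s['tcp_pos'][:2]-BO)*1000).round(1))"
```

```text
t: 38.43
tcp_pos: [0.542, -0.0356, 0.0471]
tool_rot: [0.475, -0.521, 0.524, -0.477]
force: [0.2, -0.4, -0.2]
finger_gap: 0.001
t: 38.93
tcp_pos: [0.5433, -0.0058, 0.045]
tool_rot: [0.476, -0.522, 0.523, -0.476]
force: [0.1, -2.5, 1.6]
finger_gap: 0.001
[ 0.54331912 -0.00580834  0.04504344] [ 0.12944495 -2.54175412  1.63301325] [ -39.3 -166.9]
```

```bash
python3 -m handwheel '[-0.8,0,0,0,0,0,0,-1.6,0,0,0,0,0,0,-2.4,0,0,0,0,0,0,-3.2,0,0,0,0,0,0,-4,0,0,0,0,0,0,-4.8,0,0,0,0,0,0,-5.6,0,0,0,0,0,0,-6.4,0,0,0,0,0,0,-7.2,0,0,0,0,0,0,-8,0,0,0,0,0,0]'
python3 -c "
from h import *
s=manip.sense();Rm=R.from_euler('z',BA).as_matrix()[:2,:2];print(s['tcp_pos'],s['force'],(Rm.T@(s['tcp_pos'][:2]-BO)*1000).round(1))
S=snap('side','side28')"
```

```text
t: 39.77
tcp_pos: [0.5507, 0.0744, 0.0447]
tool_rot: [0.476, -0.523, 0.523, -0.476]
force: [1.6, -2.6, 1.7]
finger_gap: 0.0
[0.55069181 0.07444504 0.04468386] [ 1.5789924  -2.55411203  1.66950241] [-39.5 -86.3]
```

View pics/side28.png

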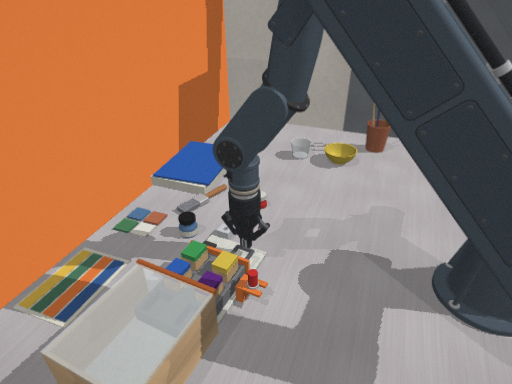

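```bash
python3 -m handwheel '[-0.8,0,0,0,0,0,0,-1.6,0,0,0,0,0,0,-2.4,0,0,0,0,0,0,-3.2,0,0,0,0,0,0,-4,0,0,0,0,0,0,-4.8,0,0,0,0,0,0,-5.6,0,0,0,0,0,0,-6.4,0,0,0,0,0,0,-7.2,0,0,0,0,0,0,-8,0,0,0,0,0,0]'
python3 -c "
from h import *
s=manip.sense();Rm=R.from_euler('z',BA).as_matrix()[:2,:2];print(s['tcp_pos'],s['force'],(Rm.T@(s['tcp_pos'][:2]-BO)*1000).round(1))"
```

```text
t: 40.65
tcp_pos: [0.5573, 0.1541, 0.0445]
tool_rot: [-0.476, 0.523, -0.523, 0.476]
force: [-1.6, -3.5, -1.1]
finger_gap: -0.002
[0.55726503 0.15411024 0.0444511 ] [-1.59717946 -3.49044669 -1.14170432] [-40.5  -6.3]
```

```bash
python3 -m handwheel '[-0.8,0,0,0,0,0,0,-1.6,0,0.03,0,0,0,0,-2.4,0,0.05,0,0,0,0,-3.2,0,0.05,0,0,0,0,-4,0,0.05,0,0,0,0,-4.7,0,0.05,0,0,0,0,-5.3,0,0.05,0,0,0,0,-5.8,0,0.05,0,0,0,0,-6.2,0,0.05,0,0,0,0,-6.5,0,0.05,0,0,0,0]'
python3 -c "
from h import *
s=manip.sense();Rm=R.from_euler('z',BA).as_matrix()[:2,:2];print(s['tcp_pos'],s['force'],(Rm.T@(s['tcp_pos'][:2]-BO)*1000).round(1))
S=snap('side','side29')"
```

```text
t: 41.48
tcp_pos: [0.5648, 0.2185, 0.0447]
tool_rot: [0.476, -0.523, 0.523, -0.476]
force: [-1.0, -1.5, -0.9]
finger_gap: -0.001
[0.56476513 0.21850813 0.04471427] [-0.98153139 -1.50775394 -0.90721018] [-39.1  58.5]
```

View pics/side29.png

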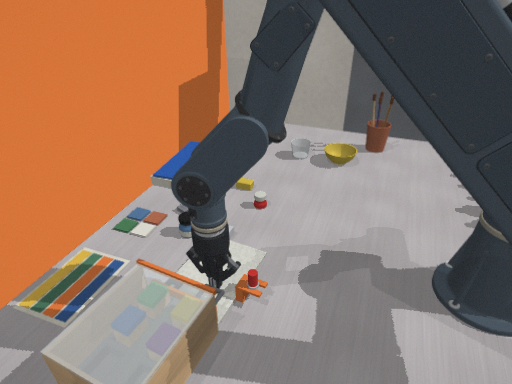

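```bash
python3 -m handwheel '[-0.2,0,0,0,0,0,0,-0.4,0,0,0,0,0,0,-0.6,0,0,0,0,0,0,-0.8,0,0,0,0,0,0,-1,0,0,0,0,0,0,-1.2,0,0,0,0,0,0]'
python3 -c "
from h import *
s=manip.sense();Rm=R.from_euler('z',BA).as_matrix()[:2,:2];print(s['tcp_pos'],s['force'],(Rm.T@(s['tcp_pos'][:2]-BO)*1000).round(1))"
```

```text
t: 42.03
tcp_pos: [0.5664, 0.23, 0.0449]
tool_rot: [0.475, -0.523, 0.523, -0.476]
force: [0.5, -1.9, 1.1]
finger_gap: -0.001
[0.56635275 0.23001337 0.04492669] [ 0.46416148 -1.86398725  1.09274095] [-38.6  70.1]
```

```bash
python3 -m handwheel '[-0.1,0,0,0,0,0,0,-0.2,0,0,0,0,0,0,-0.3,0,0,0,0,0,0,-0.3,0,0,0,0,0,0]'
python3 -m handwheel '[-0.1,0,0,0,0,0,0,-0.2,0,0,0,0,0,0,-0.2,0,0,0,0,0,0]'
python3 -c "
from h import *
s=manip.sense();Rm=R.from_euler('z',BA).as_matrix()[:2,:2];print(s['tcp_pos'],s['force'],(Rm.T@(s['tcp_pos'][:2]-BO)*1000).round(1))"
```

```text
t: 42.37
tcp_pos: [0.5664, 0.2311, 0.0449]
tool_rot: [0.477, -0.522, 0.523, -0.476]
force: [0.8, -7.3, 1.1]
finger_gap: -0.003
t: 42.62
tcp_pos: [0.5664, 0.2313, 0.0449]
tool_rot: [0.478, -0.521, 0.524, -0.475]
force: [0.8, -13.7, 3.0]
finger_gap: 0.0
[0.56642736 0.23129202 0.04490985] [  0.81426466 -13.71735405   2.9573479 ] [-38.7  71.4]
```

```bash
python3 -m handwheel '[0.5,0,0,0,0,0,0,1.5,0,0,0,0,0,0,3,0,0,0,0,0,0,5,0,0,0,0,0,0,8,0,0,0,0,0,0,10,-3,0,0,0,0,0,10,-7,0,0,0,0,0,10,-11,0,0,0,0,0,10,-15,0,0,0,0,0,10,-19,0,0,0,0,0]'
python3 -m handwheel '[1,-4,0,0,0,0,0,1,-4,0,0,0,0,0,1,-4,0,0,0,0,0,1,-4,0,0,0,0,0]'
python3 - <<'E'
from h import *
w=snap("wrist","wrist30");S=snap('side','side30');T=snap('top','top30');s=manip.sense()
Rm=R.from_euler('z',BA).as_matrix()[:2,:2];P=worldmap(w);L=(P[:,:,:2]-BO)@Rm*1000
print(s['tcp_pos'],s['force'])
m=(mask(w,'orange',100)>0)&(abs(P[:,:,2]-.06)<.003)&(abs(L[:,:,0])<75)&(L[:,:,1]<160)&(L[:,:,1]>100)
print('panel',m.sum(),np.percentile(L[m],[1,50,99],axis=0).round(1).tolist() if m.any() else '')
h=(abs(P[:,:,2]-.0445)<.004)&(L[:,:,1]<133)&(L[:,:,1]>70)&(abs(L[:,:,0]+42)<35)
print('handle',h.sum(),np.percentile(L[h],[1,50,99],axis=0).round(1).tolist() if h.any() else '')
r=(mask(w,'red',90)>0)&(abs(L[:,:,0]+119)<30)&(abs(L[:,:,1]-30)<30)
zt=np.nanpercentile(P[r][:,2],80);print('pin',r.sum(),zt,np.nanmedian(L[r&(abs(P[:,:,2]-zt)<.003)],0))
E
```

```text
t: 43.45
tcp_pos: [0.5559, 0.1345, 0.2363]
tool_rot: [-0.476, 0.524, -0.523, 0.476]
force: [1.2, 0.2, -0.5]
finger_gap: -0.0
t: 43.78
tcp_pos: [0.5549, 0.125, 0.2743]
tool_rot: [-0.476, 0.523, -0.523, 0.476]
force: [0.4, -0.0, -0.3]
finger_gap: -0.001
[0.55447594 0.12531566 0.27255786] [0.34181094 0.15298473 0.99212971]
panel 4 [[55.2, 134.2], [62.0, 134.3], [65.1, 134.5]]
handle 1309 [[-71.0, 82.6], [-44.8, 100.1], [-19.7, 132.4]]
pin 428 0.08304903795557558 [-117.84600163   29.00799205]
```

View pics/wrist30.png

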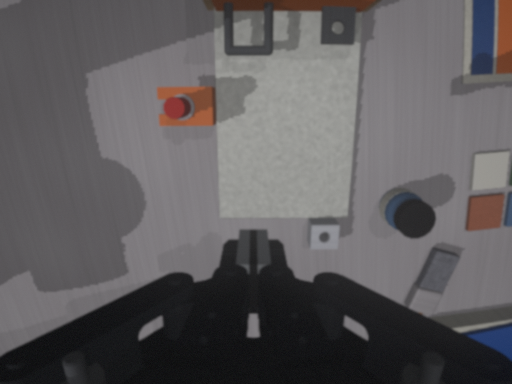

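View pics/side30.png

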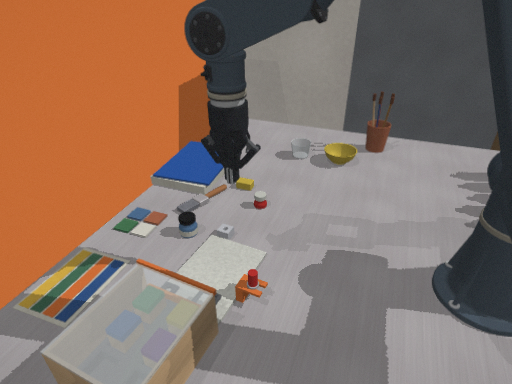

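View pics/top30.png

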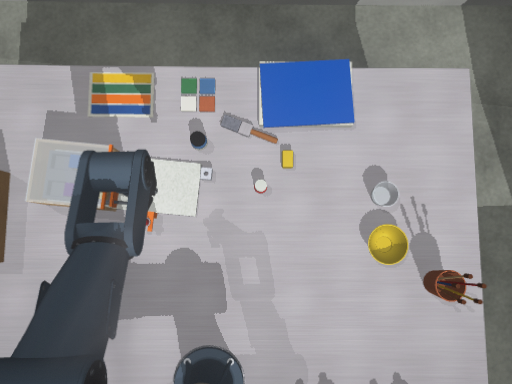

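```bash
python3 -m handwheel '[-10,-3,3,0,0,0,0,-10,-3,3,0,0,0,0,-10,-3,3,0,0,0,0,-10,-3,3,0,0,0,0,-10,-3,3,0,0,0,0,-10,-3,3,0,0,0,0]'
python3 - <<'E'
from h import *
Rm=R.from_euler('z',BA).as_matrix()[:2,:2]
for i in range(3):
    w=snap("wrist","wrist31");s=manip.sense();P=worldmap(w);L=(P[:,:,:2]-BO)@Rm*1000
    h=(abs(P[:,:,2]-.0445)<.004)&(L[:,:,1]<130)&(L[:,:,1]>70)&(abs(L[:,:,0]+42)<35)
    m=(P[:,:,2]>.055)&(P[:,:,2]<.0625)&(abs(L[:,:,0])<75)&(L[:,:,1]<150)&(L[:,:,1]>100)
    t=(P[:,:,2]>.122)&(P[:,:,2]<.13)&(abs(L[:,:,0])<80)&(abs(L[:,:,1]-145)<20)
    print(s['tcp_pos'].round(3),'handle',h.sum(),np.percentile(L[h],[1,99],axis=0).round(1).tolist(),'panel',m.sum(),np.percentile(L[m],[1,50,99],axis=0).round(1).tolist() if m.any() else '','trim',t.sum(),np.percentile(L[t],[1,50,99],axis=0).round(1).tolist() if t.any() else '')
E
```

```text
t: 44.43
tcp_pos: [0.5939, 0.2217, 0.3026]
tool_rot: [-0.478, 0.523, -0.522, 0.475]
force: [-0.7, 0.8, 0.7]
finger_gap: -0.001
[0.594 0.221 0.303] handle 864 [[-70.4, 83.0], [-20.2, 129.4]] panel 0  trim 1599 [[-78.3, 134.6], [0.5, 138.8], [78.7, 161.1]]
[0.594 0.221 0.303] handle 817 [[-70.4, 83.9], [-20.2, 129.0]] panel 0  trim 1551 [[-78.6, 135.0], [0.7, 139.3], [78.2, 159.1]]
[0.594 0.221 0.304] handle 805 [[-70.7, 83.7], [-20.8, 129.0]] panel 0  trim 1552 [[-78.6, 134.8], [0.1, 139.1], [78.2, 160.7]]
```

View pics/wrist31.png

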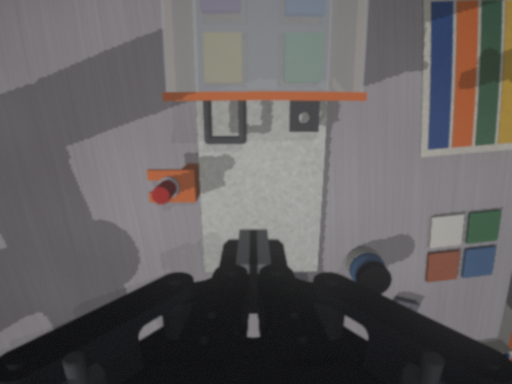

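```bash
python3 -c "
from station import manip
print(manip.sign_off())"
```

```text
the job is handed in; nothing more can be done
None
```

The job is done and handed in at about 45 s, with the robot clear of everything. I cannot see the judge's verdict.

**Blocks:** Four were present (blue, purple, green, yellow; no orange). They stand painted end up in slots 3, 2, 5 and 4. Their tops measured 81.5 mm above the table against 82 mm expected, so they are fully down. After the tray went in I confirmed them only by eye, through the clear roof.

**Pin:** It was drawn straight up with no sideways force noticed and parked in the orange notch. Its top measured 83 mm, so the collar is on the plate, about 1 mm from the seat point. It had not moved after the tray push.

**Tray:** I pushed it in by the handle bar until it stopped at about 14 N. The handle moved about 247–248 mm across two views, against 248 mm for fully home.

**Other things on the table:** In the last top view I judged by eye that they are where they started.

**Disagreement:** The top camera read about 4 mm lower along world y than the wrist camera. I relied on the wrist camera, which agreed with the grasps and the slots.

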